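Fix the recipe screen to the worktop, cap its foot and set its angle

ROBOT

A 6-joint arm with a two-finger parallel gripper is mounted at the origin on the work surface. World frame = base frame: x ahead of the robot, y to its left, z up, the work surface at z = 0. Lengths are in m, angles in rad, forces in N, time in s.
With the tool pointing down it reaches from about 0.25 to 0.775 m from the base axis. Payload 4 kg.
Tool frame: the origin (TCP) lies midway between the tips of the shut fingers; the grasp point (between the pads) lies 19 mm behind it (grip_point_offset is the distance from the TCP to the grasp point, in m); z points along the fingers, y is the line along which they close (so a half turn about z gives the same grasp; the last joint's range is limited). The gripper opens to 94 mm and grips with 3 to 60 N. Pads are 16 mm wide; open, the fingers measure 119 mm over their backs; the gripper's body (75 mm by 177 mm) begins 78 mm behind the grasp point.
Start: joints at [-1.354, 0.087, 1.371, -0, 1.684, -0.103], TCP at [0.173, -0.522, 0.206] pointing down, gripper open.
Joint ranges: [-3.1, 3.1], [-0.76, 2.03], [0.27, 2.55], [-1.08, 4.22], [0.17, 2.65], [-2.57, 2.57]. Speed limits (rad/s): [2.79, 2.79, 3.14, 3.14, 3.14, 3.14].

INTERFACE

Orientations are given as [roll, pitch, yaw] about the fixed x, y, z axes, in that order (R = Rz(yaw) Ry(pitch) Rx(roll)).
In Python, from bench import * gives the robot as it stands.
- The arm moves only by the tool carry_out, never from a script. Its argument "commands" is a list of rows, each a list of 6 numbers: the shift along the tool's x, y, z in m, then the turn, a rotation vector about the tool's x, y, z in rad. In form: [[tx, ty, tz, rx, ry, rz], ...]. A call has exactly 5 rows; each row is the pose to reach, as a shift and turn from the pose commanded when the call began, along the tool's axes at that moment; what a row does not reach only later rows make up. A row lasts 1/10 s, in which the tool goes at most 50 mm and 8.59 degrees, less where a joint would pass 70% of its speed; a pose out of reach is approached as far as the arm can. A call with a gripper value outside its range is refused whole. "jaw" is the opening, from 0 (shut) to 1 (fully open), set as the call begins (left out, the last holds). The fingers move at their own pace and stop on an object; the grip force is fixed at half the most. Time passes only in rows, so rows that repeat a pose let the fingers close, or fill a call up. It gives the time, the measured TCP pose, the force, the opening and the grip force at its end, in the units of the state.
- get_obs(): the state, without advancing time (a new reading comes with each control period).
- snapshot(name): name is "scene" or "side" or "wrist"; returns a dict with "img" (480x640x3 uint8, red, green, blue), "range_z" (480x640 float32, m along the optical axis (not along the pixel's ray), 0 where there is no reading), "fx", "fy", "cx", "cy" (pixels), "distortion" ([k1, k2, p1, p2, k3] as OpenCV has them; the pictures are not rectified), "R" (3x3) and "t" (3): a world point X has camera coordinates R X + t. Camera axes: x right, y down, z forward; pixel columns grow to the right and rows downward; lengths in m; the calibration is good to about 2 mm. A picture is of the moment at which its call begins.
- close_job(): hands the job in; it is judged then, once.
The state is a dict: "time": time; "joint_positions": joint angles; "qvel": joint speeds; "joint_torque": joint torques, N m; "tool_pos": TCP position; "ee_rot": TCP orientation; "wrist_force": force on the tool from outside, world axes, zero at the start; "wrist_torque": the same for the moment, N m; "width": finger opening in m; "finger_force": force on a finger pad.
Only numpy, scipy, OpenCV 4.12 (cv2) and the standard library are available. Lean on these libraries where they do the work, as an engineer would, in place of code of your own. Each camera call takes 0.05 s, during which the arm holds its last target. There are 200 camera calls.

TASK

Finish fitting the recipe screen on the island worktop: with the mallet, knock the pin of every hammer fixing standing in its foot fully home, and put the mallet back on the felt mat. Once the pins are home, fit a cover over each end of the foot so that it sits flat on the worktop. Leave the screen turned 30 degrees from straight ahead towards the hob and leaning 30 degrees back from upright, do not knock the mallet against the screen or press on the fixings with the gripper, and leave the mug, bottle and jar where they are.

Things in the scene. Friction and masses are not known exactly. Their poses are not given: they have to be found in the camera images.
- foot: aluminium foot plate of the screen stand, fixed: 110 (x) x 310 (y) x 8 mm high, origin at the centre of its underside at worktop height; x points away from the robot (yaw within 0.2), y to the hob on the robot's left. A round post (34 mm thick, 54 mm at its root) rises from its middle to 72 mm and carries the screen. Four fixing holes at x = +-34, y = +-128 mm; some are empty.
- swivel (a joint): turning of the screen about the upright post axis, rad: 0 = screen faces straight along the foot's -x (towards the robot), positive = screen face turned towards +y (the hob side). Range +-1.2. Stiff (0.15 N m), stays where it is left.
- tilt (a joint): lean of the screen about its level hinge, rad: 0 = upright, positive = top leaning back (screen face looks upward). Range -0.1 to 0.9. Stiff (0.35 N m), stays where it is left.
- hinge (a point): point on the post axis at the middle of the screen's tilt hinge, 95 mm above the worktop. The hinge line runs level along the screen's width.
- screen_top (a point): middle of the screen's top edge, 177 mm from the hinge line. The screen is a slab 100 mm wide, 165 mm tall, 9 mm thick, from 12 to 177 mm beyond the hinge line; its thickness can be pinched at the top edge.
- pin1 (a joint): how far drive pin 1 has been driven down, m: 0 = standing proud (top 36 mm above the worktop), 0.022 = fully home, its head resting on the collar (top 14 mm above the worktop). Moves straight down against 7 to 9 N of friction and spring plus 8 N per m/s, and stays where it is left. None if absent.
- pin2 (a joint): how far drive pin 2 has been driven down, m: 0 = standing proud (top 36 mm above the worktop), 0.022 = fully home, its head resting on the collar (top 14 mm above the worktop). Moves straight down against 7 to 9 N of friction and spring plus 8 N per m/s, and stays where it is left. None if absent.
- pin3 (a joint): how far drive pin 3 has been driven down, m: 0 = standing proud (top 36 mm above the worktop), 0.022 = fully home, its head resting on the collar (top 14 mm above the worktop). Moves straight down against 7 to 9 N of friction and spring plus 8 N per m/s, and stays where it is left. None if absent.
- pin4 (a joint): how far drive pin 4 has been driven down, m: 0 = standing proud (top 36 mm above the worktop), 0.022 = fully home, its head resting on the collar (top 14 mm above the worktop). Moves straight down against 7 to 9 N of friction and spring plus 8 N per m/s, and stays where it is left. None if absent.
- fixing1: hammer fixing 1 in the foot's hole at x = -34, y = -128 mm: a black nylon collar 24 mm across, 3 mm thick, its 15 mm sleeve sitting loosely in the hole, with a steel drive pin standing in it (flat head 16 mm across and 3 mm thick on an 8 mm shank, on the collar's axis). Origin at the centre of the collar's underside, 8 mm above the worktop, z up. None if this fixing is absent.
- fixing2: hammer fixing 2 in the foot's hole at x = -34, y = 128 mm: a black nylon collar 24 mm across, 3 mm thick, its 15 mm sleeve sitting loosely in the hole, with a steel drive pin standing in it (flat head 16 mm across and 3 mm thick on an 8 mm shank, on the collar's axis). Origin at the centre of the collar's underside, 8 mm above the worktop, z up. None if this fixing is absent.
- fixing3: hammer fixing 3 in the foot's hole at x = 34, y = -128 mm: a black nylon collar 24 mm across, 3 mm thick, its 15 mm sleeve sitting loosely in the hole, with a steel drive pin standing in it (flat head 16 mm across and 3 mm thick on an 8 mm shank, on the collar's axis). Origin at the centre of the collar's underside, 8 mm above the worktop, z up. None if this fixing is absent.
- fixing4: hammer fixing 4 in the foot's hole at x = 34, y = 128 mm: a black nylon collar 24 mm across, 3 mm thick, its 15 mm sleeve sitting loosely in the hole, with a steel drive pin standing in it (flat head 16 mm across and 3 mm thick on an 8 mm shank, on the collar's axis). Origin at the centre of the collar's underside, 8 mm above the worktop, z up. None if this fixing is absent.
- screen: the screen slab described at screen_top; origin at the hinge, x through its thickness away from the screen face, y along its width, z up the slab.
- mallet: mallet, about 0.48 kg: round pale head 56 mm across, 100 mm long, a flat face at each end; wooden handle 26 mm wide x 28 mm deep, reaching 208 mm from the head's axis. It starts standing on one face on the mat, handle level. Origin at the centre of that face; z along the head to the other face; handle along -x, its middle line 50 mm above that face.
- mallet_grip (a point): point on the middle line of the mallet's handle, 75 mm from the head's axis.
- mat: grey felt mat 260 (x) x 200 (y) x 3 mm, fixed on the worktop at the robot's right; origin at the centre of its underside.
- cover_a: pale plastic end cover, one of two alike: upturned tray 124 (x) x 63 (y) x 34 mm high, 3 mm walls, 0.12 kg; origin at the centre of its open underside. Its +y wall reaches the worktop, its -y wall is cut back 12 mm to clear the foot. Fitted, it stands on the worktop over a foot end, y pointing outwards, centre 130.5 mm from the foot's middle, 4 mm of play. Grip across 63 mm.
- cover_b: pale plastic end cover, one of two alike: upturned tray 124 (x) x 63 (y) x 34 mm high, 3 mm walls, 0.12 kg; origin at the centre of its open underside. Its +y wall reaches the worktop, its -y wall is cut back 12 mm to clear the foot. Fitted, it stands on the worktop over a foot end, y pointing outwards, centre 130.5 mm from the foot's middle, 4 mm of play. Grip across 63 mm.
- mug: white mug, 82 mm across, 95 mm tall, a bystander; origin at the centre of its underside.
- oil: green oil bottle, 60 mm across, 200 mm tall, a bystander; origin at the centre of its underside.
- jar: glass jar, 66 mm across, 85 mm tall, a bystander; origin at the centre of its underside.

How it is judged:
By the outcome, as a careful person would: the job done as asked, in the order asked, and still so for the second after the job is handed in, with the robot touching nothing.
Of fixing1, fixing2, fixing3, fixing4 only 2 to 4 are there at a start; the rules pass over those that are not, and their reading is None.
At some moment in a run one of mallet, cover_a, cover_b may be knocked a few centimetres aside while the robot is not near it.
It also fails if it takes over 210 s, if anything falls off the work surface, if the arm or the gripper's body presses on something with over 40 N, if the wrist force passes 120 N, or if a joint passes its speed limit or range.

## Working session

There is one attempt and no reset: what is moved stays moved. The work goes in short steps, Python scripts to look and compute and a tool call to move; the robot and the scene stay as the last step left them, time stands still between calls to the robot, and variables do not carry over. Pictures are saved under pics/ and viewed, at most 14 in all, crops included, and the job is handed in when it is done.

Besides the shell and the picture viewer there is one more tool, called after ">>>" in YAML: its name, and indented under it one key for each argument. carry_out: Moves the arm, as the interface text tells. Its arguments: {"type":"object","properties":{"commands":{"type":"array","items":{"type":"array","items":{"type":"number"}}},"jaw":{"type":"number"}},"required":["commands"]}

```bash
ls; mkdir -p pics; python3 - <<'E'
from bench import *
import cv2,numpy as np
print(get_obs())
for n in ("scene","side","wrist"):
    s=snapshot(n); cv2.imwrite(f"pics/{n}0.png",s["img"][:,:,::-1]); np.savez(f"{n}0.npz",**s)
    print(n,s["fx"],s["cx"],s["distortion"],-s["R"].T@s["t"])
E
```

```text
pics
{'time': 0.0, 'joint_positions': array([-1.35412242e+00,  8.79046187e-02,  1.37224227e+00, -4.49895830e-05,
        1.68360083e+00, -1.03108940e-01]), 'qvel': array([ 2.42245713e-04, -4.93827286e-04, -2.81217701e-04,  2.96262721e-05,
       -6.29885460e-04,  1.31703515e-03]), 'joint_torque': array([ 7.64073611e-04, -3.40188074e+01, -3.02423930e+01,  7.19343871e-02,
        3.30466940e-02, -1.76479839e-04]), 'tool_pos': array([ 0.17275477, -0.52158235,  0.2043378 ]), 'ee_rot': array([-3.13944442e+00, -1.77336663e-04,  3.19777641e-01]), 'wrist_force': array([-0.52009955, -0.1149325 ,  0.00784464]), 'wrist_torque': array([ 0.00607604,  0.03927674, -0.00243507]), 'finger_force': 0.0, 'width': 0.09377968915337363}
scene 558.5746067318208 314.3676665177198 [-0.07674434  0.          0.          0.          0.        ] [ 1.56183369 -0.44897454  0.99106419]
side 553.1371267029189 325.7565035410572 [0.02909151 0.         0.         0.         0.        ] [0.11535928 0.81692607 0.88565699]
wrist 360.5614922584131 316.11262470196345 [-0.01066705  0.          0.          0.          0.        ] [ 0.23674837 -0.50116828  0.38404023]
```

View pics/scene0.png

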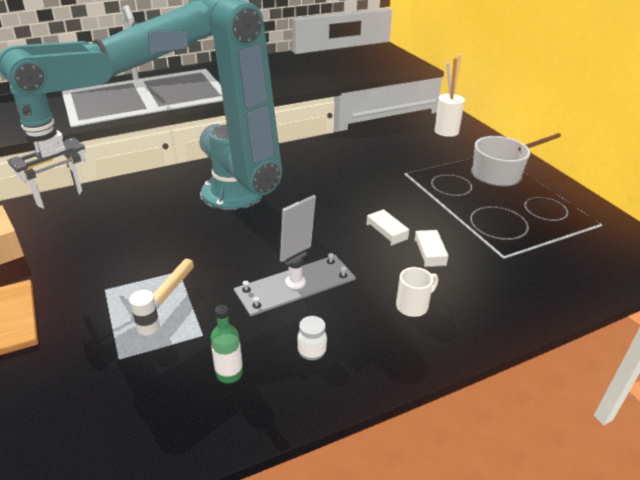

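View pics/side0.png

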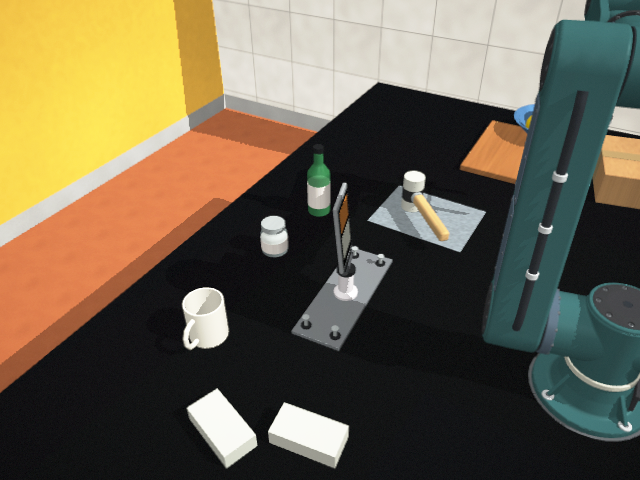

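View pics/wrist0.png

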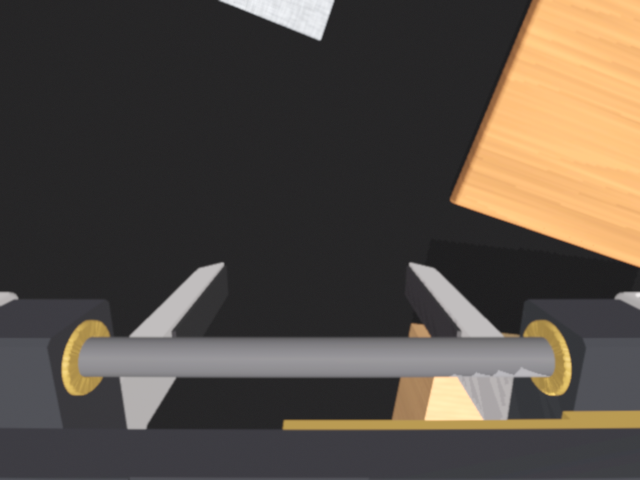

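Scene: all four fixings are present, at px (246,288), (257,302), (331,260) and (343,272). The mallet head is at (145,312) with its handle pointing towards (187,266). The covers are at side px (221,427) and (308,433), and the screen is near (343,225) in the side view. The wrist view shows only the mat corner and boards.

```bash
cat > h.py <<'E'
import numpy as np, cv2
from scipy.spatial.transform import Rotation as Ro
def K(s): return np.array([[s["fx"],0,s["cx"]],[0,s["fy"],s["cy"]],[0,0,1.]])
def cloud(s):
    h,w=s["range_z"].shape; u,v=np.meshgrid(np.arange(w),np.arange(h))
    p=cv2.undistortPoints(np.stack([u,v],-1).reshape(-1,1,2).astype(float),K(s),np.array(s["distortion"])).reshape(h,w,2)
    z=np.asarray(s["range_z"],float); c=np.dstack([p[...,0]*z,p[...,1]*z,z])
    X=(c-np.asarray(s["t"]))@np.asarray(s["R"]); X[z<=0]=np.nan; return X
def proj(s,P):
    return cv2.projectPoints(np.asarray(P,float).reshape(-1,3),cv2.Rodrigues(np.asarray(s["R"]))[0],np.asarray(s["t"],float),K(s),np.array(s["distortion"]))[0].reshape(-1,2)
def rect(P):  # xy points -> min area rect centre,size,corner angle
    return cv2.minAreaRect(P.astype(np.float32))
E
python3 - <<'E'
from h import *
for n in ("scene","side"):
    s=dict(np.load(n+"0.npz")); X=cloud(s); V=s["img"].astype(float)
    hsv=cv2.cvtColor(s["img"],cv2.COLOR_RGB2HSV)
    x,y,z=X[...,0],X[...,1],X[...,2]
    m=(z>0.002)&(x>0.15)&(x<0.95)&(y>-.6)&(y<.6)&(z<.35)
    lab=((m)*255).astype(np.uint8); k,L,st,ce=cv2.connectedComponentsWithStats(lab)
    print(n)
    for i in range(1,k):
        if st[i,4]>25:
            P=X[L==i]; r=rect(P[:,:2]); print(st[i],"c",np.round(P.mean(0),3),"zmax",P[:,2].max().round(3),"rect",np.round(r[0],3),np.round(r[1],3),round(r[2],1))
            for h in (.03,):
                Q=P[P[:,2]>h]
                if len(Q)>10: r=rect(Q[:,:2]); print("   top",np.median(Q[:,2]).round(3),np.round(r[0],3),np.round(r[1],3),round(r[2],1))
E
```

```text
scene
[ 225  113   57   82 3413] c [0.206 0.021 0.237] zmax 0.35 rect [0.201 0.02 ] [0.154 0.072] 73.7
   top 0.239 [0.201 0.02 ] [0.154 0.072] 73.7
[  13  142   73   67 1635] c [ 0.191 -0.52   0.313] zmax 0.35 rect [ 0.179 -0.518] [0.07  0.178] 17.8
   top 0.325 [ 0.179 -0.518] [0.07  0.178] 17.8
[419 185  16  13  35] c [0.28  0.594 0.005] zmax 0.01 rect [0.274 0.589] [0.085 0.021] 1.6
[ 231  195  126  122 5401] c [ 0.53  -0.002  0.072] zmax 0.274 rect [0.374 0.023] [0.336 0.477] 82.4
   top 0.174 [0.524 0.002] [0.086 0.273] 3.5
[366 207  46  39 854] c [0.424 0.352 0.027] zmax 0.041 rect [0.39 0.37] [0.182 0.108] 1.8
   top 0.034 [0.415 0.356] [0.131 0.07 ] 7.4
[447 209  13  11  31] c [0.427 0.596 0.005] zmax 0.01 rect [0.424 0.592] [0.059 0.014] 0.6
[464 222  17  16  46] c [0.522 0.589 0.005] zmax 0.011 rect [0.52  0.583] [0.07  0.034] 0.0
[ 392  227   56   93 2436] c [0.669 0.303 0.045] zmax 0.1 rect [0.617 0.353] [0.11  0.418] 44.4
   top 0.052 [0.635 0.341] [0.103 0.354] 46.9
[481 239  21  18  78] c [0.614 0.587 0.004] zmax 0.011 rect [0.61  0.587] [0.048 0.084] 73.3
[ 106  255 
[... 11562 characters left out ...]
 zmax 0.006 rect [0.316 0.349] [0.009 0.033] 77.1
[448 456  21  14  57] c [0.168 0.267 0.003] zmax 0.006 rect [0.168 0.266] [0.03  0.022] 41.6
[389 458   9  14  38] c [0.262 0.327 0.003] zmax 0.005 rect [0.262 0.326] [0.01  0.026] 40.6
[399 458  19  15  58] c [0.241 0.315 0.003] zmax 0.005 rect [0.238 0.314] [0.039 0.014] 59.0
[288 460  16   8  32] c [0.409 0.406 0.003] zmax 0.005 rect [0.407 0.405] [0.026 0.01 ] 42.3
[291 465  15  11  44] c [0.397 0.412 0.003] zmax 0.005 rect [0.399 0.412] [0.025 0.013] 45.9
[358 465  19  15  76] c [0.294 0.362 0.003] zmax 0.006 rect [0.295 0.363] [0.031 0.025] 53.5
[340 467  14  13  57] c [0.325 0.379 0.003] zmax 0.004 rect [0.324 0.378] [0.022 0.02 ] 27.2
```

```bash
python3 - <<'E'
from h import *
A={}
for n in ("scene","side"):
    s=dict(np.load(n+"0.npz")); X=cloud(s); P=X.reshape(-1,3); C=s["img"].reshape(-1,3).astype(int)
    ok=np.isfinite(P[:,0]); P=P[ok]; C=C[ok]
    def sel(x0,x1,y0,y1,z0,z1): return (P[:,0]>x0)&(P[:,0]<x1)&(P[:,1]>y0)&(P[:,1]<y1)&(P[:,2]>z0)&(P[:,2]<z1)
    br=C.sum(1)
    m=sel(.42,.63,-.19,.19,.0045,.0115)&(br>200); r=rect(P[m][:,:2]); print(n,"foot",np.round(r[0],4),np.round(r[1],3),r[2],np.median(P[m][:,2]))
    m=sel(.44,.61,-.18,.18,.029,.042)&(np.abs(P[:,1])>.09); Q=P[m]
    lab=cv2.kmeans(Q[:,:2].astype(np.float32),4,None,(3,50,1e-5),10,2)[2]; print("pins",np.round(lab,4).tolist(),len(Q))
    m=sel(.40,.66,-.1,.1,.12,.27); Q=P[m]; c=np.median(Q,0); u,S,v=np.linalg.svd(Q-c); 
    nn=v[2]*np.sign(-v[2][0]); print("screen n",nn.round(3),"swivel+footyaw? deg",np.degrees(np.arctan2(-nn[1],-nn[0])),"tilt",np.degrees(np.arcsin(nn[2])),"c",c.round(3),"top",P[m][:,2].max())
    m=sel(.38,.62,-.5,-.2,.02,.12); Q=P[m]
    t=Q[Q[:,2]>.098]; r=cv2.minEnclosingCircle(t[:,:2].astype(np.float32)); print("mallet head",np.round(r[0],4),r[1],np.median(t[:,2]),rect(t[:,:2])[0])
    hc=np.array(r[0]); d=np.linalg.norm(Q[:,:2]-hc,axis=1); g=Q[(d>.05)&(Q[:,2]>.04)&(d<.25)]
    r=rect(g[:,:2]); print("handle",np.round(r[0],4),np.round(r[1],3),r[2],"zmax",np.percentile(g[:,2],95),"yaw(head-from-handle)",np.degrees(np.arctan2(*(hc-g[:,:2].mean(0))[::-1])))
    for nm,b in (("cov1",(.3,.5,.28,.42)),("cov2",(.5,.7,.3,.48)),("mug",(.66,.84,.16,.30))):
        m=sel(*b,.028,.04); 
        if nm=="mug": m=sel(*b,.06,.1)
        r=rect(P[m][:,:2]); print(nm,np.round(r[0],4),np.round(r[1],3),round(r[2],1))
    m=sel(.3,.66,-.52,-.2,.001,.006)&(br>250); r=rect(P[m][:,:2]); print("mat",np.round(r[0],4),np.round(r[1],3),r[2])
E
```

```text
scene foot [0.5243 0.0036] [0.123 0.318] 3.887467384338379 0.008152224105868904
pins [[0.4832000136375427, 0.12790000438690186], [0.5662999749183655, -0.12449999898672104], [0.5511000156402588, 0.13189999759197235], [0.49709999561309814, -0.12780000269412994]] 80
screen n [-0.959 -0.269  0.092] swivel+footyaw? deg 15.669697870288575 tilt 5.29205231149478 c [0.538 0.002 0.2  ] top 0.26996289870759066
mallet head [ 0.5253 -0.3923] 0.031009536236524582 0.10211408939858987 (0.527140200138092, -0.39324796199798584)
handle [ 0.4382 -0.2983] [0.031 0.157] 43.2039909362793 zmax 0.06896100956803433 yaw(head-from-handle) -48.73956394365503
cov1 [0.4308 0.3598] [0.165 0.084] 16.4
cov2 [0.5548 0.4161] [0.065 0.135] 68.9
mug [0.7238 0.2423] [0.08  0.089] 42.7
mat [ 0.4961 -0.349 ] [0.34  0.271] 3.487513780593872
side foot [0.5232 0.0006] [0.112 0.318] 3.170292377471924 0.008764597610854102
pins [[0.48159998655319214, 0.1282999962568283], [0.4961000084877014, -0.12729999423027039], [0.5493999719619751, 0.13259999454021454], [0.5638999938964844, -0.12300000339746475]] 134
screen n [-0.965 -0.242  0.098] swivel+footyaw? deg 14.060368516663425 tilt 5.606360073590259 c [0.523 0.025 0.2  ] top 0.26991067471092944
mallet head [ 0.5216 -0.3909] 0.031888410449028015 0.1032903785743346 (0.5234264731407166, -0.3907180726528168)
handle [ 0.4342 -0.2949] [0.027 0.162] 43.76254653930664 zmax 0.06924626739244653 yaw(head-from-handle) -49.03031466782133
cov1 [0.4288 0.3603] [0.168 0.083] 15.6
cov2 [0.5527 0.4155] [0.064 0.127] 69.5
mug [0.7211 0.2439] [0.081 0.086] 50.5
mat [ 0.4695 -0.3926] [0.241 0.263] 88.3026123046875
```

```bash
python3 - <<'E'
import cv2,numpy as np
a=cv2.imread("pics/side0.png")[380:475,175:360]; b=cv2.imread("pics/scene0.png")[200:272,360:455]
a=cv2.convertScaleAbs(cv2.resize(a,None,fx=4,fy=4,interpolation=2),alpha=1,beta=0)
b=cv2.resize(b,(501,380),interpolation=2)
m=np.hstack([a,b[:, :]]); m=cv2.resize(m,(800,int(800*m.shape[0]/m.shape[1])))
m=(255*(m/255.)**0.6).astype(np.uint8); cv2.imwrite("pics/cov.png",m)
E
```

```text
(no output)
```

View pics/cov.png

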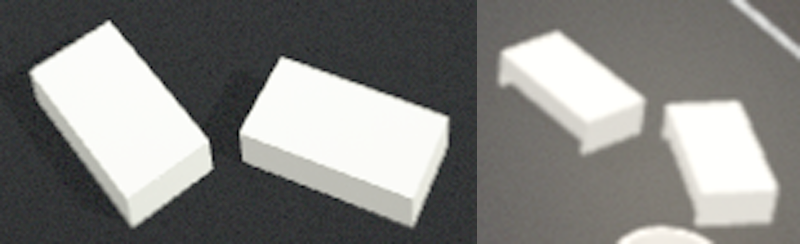

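The scene crop shows the gap under the cover walls facing −y. cover1 (crop px 560,85) has its cut wall towards −y, so its yaw is about 7°. cover2 (crop px 720,150) has its cut wall on the left, so its yaw is about −21°. Next step: turn the screen to +30°, which also gives more clearance.

```bash
cat > plan.py <<'E'
from h import *
from bench import *
phi=0.0555; FC=np.array([.5236,.0022,0]); H=FC+[0,0,.095]
def foot(x,y,z): return FC+Ro.from_euler('z',phi).apply([x,y,z])
def down(yawdeg): return Ro.from_euler('xyz',[np.pi,0,np.radians(yawdeg)])
def cur():
    o=get_obs(); return np.array(o["tool_pos"]),Ro.from_euler('xyz',o["ee_rot"])
def screen(s,t,o=0.,d=.153):  # tool pose pinching the screen; degrees
    a=phi-np.radians(s); b=np.array([np.cos(a),np.sin(a),0]); w=np.array([-np.sin(a),np.cos(a),0]); t=np.radians(t)
    z=np.array([0,0,1.]); u=np.cos(t)*z+np.sin(t)*b; n=np.cos(t)*b-np.sin(t)*z
    return H+d*u+o*w, Ro.from_matrix(np.c_[np.cross(n,-u),n,-u])
def rel(a,b): return np.r_[a[1].inv().apply(b[0]-a[0]),(a[1].inv()*b[1]).as_rotvec()]
def app(a,r): return a[0]+a[1].apply(r[:3]), a[1]*Ro.from_rotvec(r[3:])
def show(calls,start=None):
    """calls: list of lists of poses (1 pose = repeated; else rows)"""
    c=start or cur()
    for k,rows in enumerate(calls):
        out=[np.round(rel(c,p),3)+0. for p in rows]
        print(k,"; ".join(str([float(f"{v:.3f}") for v in o]) for o in out)); c=app(c,out[-1])
        print("    ->",c[0].round(3),c[1].as_euler('xyz',degrees=True).round(1))
E
python3 - <<'E'
from plan import *
g=screen(-11.6,5.4,.025); pre=screen(-11.6,5.4,.025,.23)
show([[(np.array([.28,-.40,.32]),down(50))],[(np.array([.42,-.21,.36]),down(80))],[(np.array([.50,-.02,.38]),down(100))],[pre],[g]])
E
```

```text
0 [0.14, -0.082, -0.115, -0.002, -0.001, -0.553]
    -> [ 0.28 -0.4   0.32] [180.   0.  50.]
1 [0.236, -0.015, -0.04, 0.0, 0.0, -0.523]
    -> [ 0.42 -0.21  0.36] [180.   0.  80.]
2 [0.201, 0.046, -0.02, 0.0, 0.001, -0.35]
    -> [ 0.5  -0.02  0.38] [180.  -0. 100.]
3 [0.044, 0.046, 0.056, 0.094, -0.004, -0.083]
    -> [0.538 0.032 0.324] [-174.6   -0.   104.8]
4 [0.0, 0.0, 0.077, 0.0, 0.0, 0.0]
    -> [0.531 0.03  0.247] [-174.6   -0.   104.8]
```

>>> carry_out:
  commands:
    - [0.14, -0.082, -0.115, -0.002, -0.001, -0.553]
    - [0.14, -0.082, -0.115, -0.002, -0.001, -0.553]
    - [0.14, -0.082, -0.115, -0.002, -0.001, -0.553]
    - [0.14, -0.082, -0.115, -0.002, -0.001, -0.553]
    - [0.14, -0.082, -0.115, -0.002, -0.001, -0.553]

```text
time: 0.65
tool_pos: [0.2832, -0.3984, 0.3261]
ee_rot: [3.131, 0.004, 0.88]
wrist_force: [-0.6, -0.3, -0.3]
width: 0.0939
finger_force: 0.0
```

>>> carry_out:
  commands:
    - [0.236, -0.015, -0.04, 0, 0, -0.523]
    - [0.236, -0.015, -0.04, 0, 0, -0.523]
    - [0.236, -0.015, -0.04, 0, 0, -0.523]
    - [0.236, -0.015, -0.04, 0, 0, -0.523]
    - [0.236, -0.015, -0.04, 0, 0, -0.523]

```text
time: 1.15
tool_pos: [0.421, -0.2082, 0.3595]
ee_rot: [-3.141, 0.002, 1.397]
wrist_force: [0.3, -0.7, 0.4]
width: 0.094
finger_force: 0.0
```

>>> carry_out:
  commands:
    - [0.201, 0.046, -0.02, 0, 0.001, -0.35]
    - [0.201, 0.046, -0.02, 0, 0.001, -0.35]
    - [0.201, 0.046, -0.02, 0, 0.001, -0.35]
    - [0.201, 0.046, -0.02, 0, 0.001, -0.35]
    - [0.201, 0.046, -0.02, 0, 0.001, -0.35]

```text
time: 1.65
tool_pos: [0.5017, -0.016, 0.3784]
ee_rot: [-3.14, -0.0, 1.751]
wrist_force: [-0.6, -0.3, -0.7]
width: 0.0941
finger_force: 0.0
```

>>> carry_out:
  commands:
    - [0.044, 0.046, 0.056, 0.094, -0.004, -0.083]
    - [0.044, 0.046, 0.056, 0.094, -0.004, -0.083]
    - [0.044, 0.046, 0.056, 0.094, -0.004, -0.083]
    - [0.044, 0.046, 0.056, 0.094, -0.004, -0.083]
    - [0.044, 0.046, 0.056, 0.094, -0.004, -0.083]

```text
time: 2.15
tool_pos: [0.538, 0.03, 0.3251]
ee_rot: [-3.049, 0.003, 1.827]
wrist_force: [-0.4, -0.4, 0.6]
width: 0.0939
finger_force: 0.0
```

```bash
python3 - <<'E'
from plan import *
s=snapshot("wrist"); cv2.imwrite("pics/w1.png",s["img"][:,:,::-1]); X=cloud(s).reshape(-1,3); X=X[np.isfinite(X[:,0])]
m=(np.abs(X[:,0]-.53)<.08)&(np.abs(X[:,1])<.09)&(X[:,2]>.264)&(X[:,2]<.285); r=rect(X[m][:,:2]); print(m.sum(),r,X[m].mean(0))
c=cur(); print(c[0],c[1].as_euler('xyz',degrees=True))
g=screen(-11.6,5.4,.025); show([[g]])
E
```

```text
1615 ((0.5371482968330383, 0.009237181395292282), (0.009610197506844997, 0.09158631414175034), 15.787161827087402) [0.53671257 0.01187611 0.27093573]
[0.53801866 0.02998183 0.32567396] [-1.74791725e+02  1.62467509e-01  1.04651078e+02]
0 [0.002, 0.001, 0.079, 0.003, 0.003, -0.003]
    -> [0.532 0.03  0.247] [-174.6   -0.   104.8]
```

View pics/w1.png

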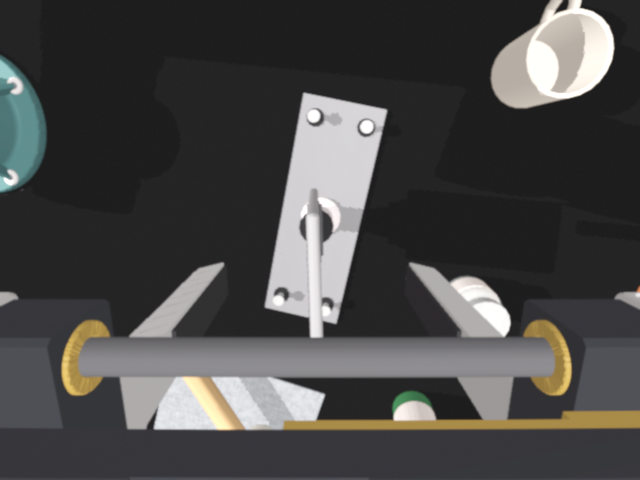

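The screen's top edge (px 314,190 to 316,335) lies between the fingers, so I descend and pinch.

>>> carry_out:
  commands:
    - [0.001, 0, 0.04, 0.003, 0.003, -0.017]
    - [0.002, 0.001, 0.079, 0.003, 0.003, -0.017]
    - [0.002, 0.001, 0.079, 0.003, 0.003, -0.017]
    - [0.002, 0.001, 0.079, 0.003, 0.003, -0.017]
    - [0.002, 0.001, 0.079, 0.003, 0.003, -0.017]

```text
time: 2.7
tool_pos: [0.5331, 0.0312, 0.2492]
ee_rot: [-3.052, -0.001, 1.845]
wrist_force: [-0.0, 0.4, 0.2]
width: 0.0941
finger_force: 0.0
```

>>> carry_out:
  commands:
    - [0, 0, 0, 0, 0, 0]
    - [0, 0, 0, 0, 0, 0]
    - [0, 0, 0, 0, 0, 0]
    - [0, 0, 0, 0, 0, 0]
    - [0, 0, 0, 0, 0, 0]
  jaw: 0

```text
time: 3.2
tool_pos: [0.5315, 0.0317, 0.245]
ee_rot: [-3.045, -0.003, 1.846]
wrist_force: [-0.2, -0.3, 0.4]
width: 0.0575
finger_force: 0.0
```

>>> carry_out:
  commands:
    - [0, 0, 0, 0, 0, 0]
    - [0, 0, 0, 0, 0, 0]
    - [0, 0, 0, 0, 0, 0]
    - [0, 0, 0, 0, 0, 0]
    - [0, 0, 0, 0, 0, 0]

```text
time: 3.7
tool_pos: [0.5314, 0.0317, 0.2449]
ee_rot: [-3.044, -0.003, 1.845]
wrist_force: [-0.5, 0.5, 0.4]
width: 0.0173
finger_force: 0.0
```

```bash
python3 - <<'E'
from plan import *
c=cur(); print(c[0],c[1].as_euler('xyz',degrees=True),get_obs()["width"])
def rot(c,d):
    q=Ro.from_euler('z',-d,degrees=True); return H+q.apply(c[0]-H), q*c[1]
yaw=c[1].as_euler('xyz',degrees=True)[2]; s=94.8-1.62+0  # placeholder
sw=np.degrees(phi)+90-yaw; print("swivel now",sw); tot=30-sw
R=[rot(c,tot*k/10) for k in range(1,11)]
show([R[:5],R[5:]])
E
```

```text
[0.53141629 0.03169892 0.24487136] [-174.4334831    -0.18426809  105.73890618] 0.01725695054395559
swivel now -12.558990417100333
0 [-0.001, 0.002, 0.0, 0.0, 0.007, 0.074]; [-0.003, 0.004, 0.0, 0.0, 0.014, 0.148]; [-0.004, 0.005, -0.001, -0.001, 0.022, 0.222]; [-0.006, 0.007, -0.001, -0.001, 0.029, 0.296]; [-0.007, 0.008, -0.001, -0.001, 0.036, 0.37]
    -> [0.541 0.027 0.245] [-174.4   -0.2   84.4]
1 [-0.001, 0.002, 0.0, 0.0, 0.007, 0.074]; [-0.003, 0.004, 0.0, -0.001, 0.014, 0.147]; [-0.004, 0.006, 0.0, -0.001, 0.022, 0.221]; [-0.006, 0.008, -0.001, -0.001, 0.029, 0.295]; [-0.008, 0.009, -0.001, -0.001, 0.036, 0.369]
    -> [0.549 0.018 0.245] [-174.4   -0.2   63.2]
```

Fingers still closing at 80 mm/s, so one more wait, then the arc.

>>> carry_out:
  commands:
    - [0, 0, 0, 0, 0, 0]
    - [0, 0, 0, 0, 0, 0]
    - [0, 0, 0, 0, 0, 0]
    - [0, 0, 0, 0, 0, 0]
    - [0, 0, 0, 0, 0, 0]

```text
time: 4.2
tool_pos: [0.5308, 0.0316, 0.245]
ee_rot: [-3.043, -0.003, 1.845]
wrist_force: [-4.3, -0.7, 3.3]
width: 0.0088
finger_force: 30.0
```

>>> carry_out:
  commands:
    - [-0.001, 0.002, 0, 0, 0.007, 0.074]
    - [-0.003, 0.004, 0, 0, 0.014, 0.148]
    - [-0.004, 0.005, -0.001, -0.001, 0.022, 0.222]
    - [-0.006, 0.007, -0.001, -0.001, 0.029, 0.296]
    - [-0.007, 0.008, -0.001, -0.001, 0.036, 0.37]

```text
time: 4.7
tool_pos: [0.541, 0.027, 0.2449]
ee_rot: [-3.043, -0.003, 1.471]
wrist_force: [-2.4, -2.0, 2.0]
width: 0.0087
finger_force: 30.0
```

>>> carry_out:
  commands:
    - [-0.001, 0.002, 0, 0, 0.007, 0.074]
    - [-0.003, 0.004, 0, -0.001, 0.014, 0.147]
    - [-0.004, 0.006, 0, -0.001, 0.022, 0.221]
    - [-0.006, 0.008, -0.001, -0.001, 0.029, 0.295]
    - [-0.008, 0.009, -0.001, -0.001, 0.036, 0.369]

```text
time: 5.2
tool_pos: [0.5492, 0.0184, 0.2449]
ee_rot: [-3.043, -0.003, 1.1]
wrist_force: [-2.9, 0.1, 1.4]
width: 0.0086
finger_force: 30.0
```

>>> carry_out:
  commands:
    - [0, 0, 0, 0, 0, 0]
    - [0, 0, 0, 0, 0, 0]
    - [0, 0, 0, 0, 0, 0]
    - [0, 0, 0, 0, 0, 0]
    - [0, 0, 0, 0, 0, 0]

```text
time: 5.7
tool_pos: [0.5492, 0.0184, 0.2449]
ee_rot: [-3.044, -0.003, 1.103]
wrist_force: [-3.6, -0.1, -0.4]
width: 0.009
finger_force: 30.0
```

>>> carry_out:
  commands:
    - [0, 0, 0, 0, 0, 0]
    - [0, 0, 0, 0, 0, 0]
    - [0, 0, 0, 0, 0, 0]
    - [0, 0, 0, 0, 0, 0]
    - [0, 0, 0, 0, 0, 0]
  jaw: 0.5

```text
time: 6.2
tool_pos: [0.5496, 0.0183, 0.2453]
ee_rot: [-3.045, -0.003, 1.103]
wrist_force: [0.7, 0.0, -0.3]
width: 0.045
finger_force: 0.0
```

>>> carry_out:
  commands:
    - [0, 0, -0.05, 0, 0, 0]
    - [0, 0, -0.1, 0, 0, 0]
    - [0, 0, -0.1, 0, 0, 0]
    - [0, 0, -0.1, 0, 0, 0]
    - [0, 0, -0.1, 0, 0, 0]

```text
time: 6.7
tool_pos: [0.5577, 0.0136, 0.3435]
ee_rot: [-3.043, -0.002, 1.103]
wrist_force: [-0.5, 0.4, 0.0]
width: 0.0469
finger_force: 0.0
```

```bash
python3 - <<'E'
from plan import *
s=snapshot("wrist"); X=cloud(s).reshape(-1,3); X=X[np.isfinite(X[:,0])]
m=(np.abs(X[:,0]-.53)<.08)&(np.abs(X[:,1])<.09)&(X[:,2]>.264)&(X[:,2]<.285); r=rect(X[m][:,:2]); print(m.sum(),r,X[m].mean(0))
for n in ("scene","side"):
    s=snapshot(n); P=cloud(s).reshape(-1,3); P=P[np.isfinite(P[:,0])]
    m=(np.abs(P[:,0]-.53)<.1)&(np.abs(P[:,1])<.08)&(P[:,2]>.12)&(P[:,2]<.262); Q=P[m]; c=np.median(Q,0); v=np.linalg.svd(Q-c,full_matrices=False)[2]; nn=v[2]*np.sign(-v[2][0])
    print(n,"swivel",np.degrees(phi)-np.degrees(np.arctan2(-nn[1],-nn[0])),"tilt",np.degrees(np.arcsin(nn[2])))
    Q=P[(P[:,0]>.36)&(P[:,0]<.62)&(P[:,1]>-.5)&(P[:,1]<-.2)&(P[:,2]>.03)&(P[:,2]<.12)]; t=Q[Q[:,2]>.098]; print("mallet",cv2.minEnclosingCircle(t[:,:2].astype(np.float32)),Q[:,:2].mean(0))
E
```

```text
1479 ((0.5397085547447205, -0.007131010293960571), (0.09788493812084198, 0.008624594658613205), 63.1185302734375) [ 0.54086312 -0.00512834  0.2707887 ]
scene swivel 30.161352616305855 tilt 6.089626122316248
mallet ((0.5260517597198486, -0.39600563049316406), 0.031602632254362106) [ 0.49870763 -0.35346842]
side swivel 30.371823110668895 tilt 6.11514118313354
mallet ((0.5256724953651428, -0.38933008909225464), 0.030755795538425446) [ 0.4763957  -0.33239554]
```

```bash
python3 - <<'E'
from plan import *
show([[(np.array([.51,-.12,.36]),down(32))],[(np.array([.49,-.28,.34]),down(-5))],[(np.array([.484,-.345,.22]),down(-40))],[(np.array([.484,-.345,.18]),down(-48.9))]])
E
```

```text
0 [-0.141, 0.016, -0.019, -0.099, 0.026, 0.544]
    -> [ 0.51 -0.12  0.36] [180.  -0.  32.]
1 [-0.101, 0.125, 0.02, 0.0, 0.0, 0.646]
    -> [ 0.49 -0.28  0.34] [-180.   -0.   -5.]
2 [-0.001, 0.066, 0.12, 0.0, 0.0, 0.611]
    -> [ 0.484 -0.345  0.22 ] [-180.   -0.  -40.]
3 [0.0, 0.0, 0.04, 0.0, 0.0, 0.155]
    -> [ 0.484 -0.345  0.18 ] [-180.    -0.   -48.9]
```

>>> carry_out:
  commands:
    - [-0.141, 0.016, -0.019, -0.099, 0.026, 0.544]
    - [-0.141, 0.016, -0.019, -0.099, 0.026, 0.544]
    - [-0.141, 0.016, -0.019, -0.099, 0.026, 0.544]
    - [-0.141, 0.016, -0.019, -0.099, 0.026, 0.544]
    - [-0.141, 0.016, -0.019, -0.099, 0.026, 0.544]
  jaw: 0.6

```text
time: 7.35
tool_pos: [0.5092, -0.121, 0.3613]
ee_rot: [3.14, -0.003, 0.557]
wrist_force: [0.7, 1.0, -0.1]
width: 0.057
finger_force: 0.0
```

>>> carry_out:
  commands:
    - [-0.101, 0.125, 0.02, 0, 0, 0.646]
    - [-0.101, 0.125, 0.02, 0, 0, 0.646]
    - [-0.101, 0.125, 0.02, 0, 0, 0.646]
    - [-0.101, 0.125, 0.02, 0, 0, 0.646]
    - [-0.101, 0.125, 0.02, 0, 0, 0.646]

```text
time: 7.85
tool_pos: [0.4905, -0.2814, 0.3386]
ee_rot: [-3.139, 0.001, -0.091]
wrist_force: [0.3, 0.7, 0.4]
width: 0.0561
finger_force: 0.0
```

>>> carry_out:
  commands:
    - [-0.001, 0.066, 0.12, 0, 0, 0.611]
    - [-0.001, 0.066, 0.12, 0, 0, 0.611]
    - [-0.001, 0.066, 0.12, 0, 0, 0.611]
    - [-0.001, 0.066, 0.12, 0, 0, 0.611]
    - [-0.001, 0.066, 0.12, 0, 0, 0.611]

```text
time: 8.35
tool_pos: [0.4841, -0.3445, 0.2182]
ee_rot: [-3.139, 0.003, -0.696]
wrist_force: [-0.6, -0.5, -0.5]
width: 0.0569
finger_force: 0.0
```

>>> carry_out:
  commands:
    - [0, 0, 0.04, 0, 0, 0.155]
    - [0, 0, 0.04, 0, 0, 0.155]
    - [0, 0, 0.04, 0, 0, 0.155]
    - [0, 0, 0.04, 0, 0, 0.155]
    - [0, 0, 0.04, 0, 0, 0.155]

```text
time: 8.85
tool_pos: [0.4858, -0.3461, 0.1843]
ee_rot: [-3.138, -0.007, -0.851]
wrist_force: [0.4, 0.3, 0.7]
width: 0.0564
finger_force: 0.0
```

```bash
python3 - <<'E'
from plan import *
s=snapshot("wrist"); cv2.imwrite("pics/w2.png",s["img"][:,:,::-1]); I=s["img"].astype(int); Y=cloud(s); X=Y.reshape(-1,3); c=cur(); print(c[0],c[1].as_euler('xyz',degrees=True))
m=np.isfinite(X[:,0])&(X[:,2]>.098)&(X[:,2]<.108)&(np.abs(X[:,0]-.525)<.07)&(np.abs(X[:,1]+.39)<.07)
t=X[m]; print("head",m.sum(),cv2.minEnclosingCircle(t[:,:2].astype(np.float32)),rect(t[:,:2]),np.median(t[:,2]))
hc=t[:,:2].mean(0)
m=np.isfinite(X[:,0])&(X[:,2]>.055)&(X[:,2]<.072)&(X[:,0]>.34)&(X[:,0]<.53)&(X[:,1]<-.2)&(X[:,1]>-.4)
d=np.linalg.norm(X[:,:2]-hc,axis=1); m&=(d>.04)&(d<.2); h=X[m]; print("handle",m.sum(),rect(h[:,:2]),np.median(h[:,2]))
E
```

```text
[ 0.4856058  -0.34604121  0.18392302] [-179.80618484   -0.37801023  -48.78903063]
head 4788 ((0.5228126049041748, -0.39456433057785034), 0.02793448232114315) ((0.5227699279785156, -0.3947833180427551), (0.05501830577850342, 0.05514612793922424), 60.1156005859375) 0.10328300665512258
handle 3852 ((0.4418088495731354, -0.30881625413894653), (0.03157809376716614, 0.1623123586177826), 43.279659271240234) 0.06680286476489469
```

View pics/w2.png

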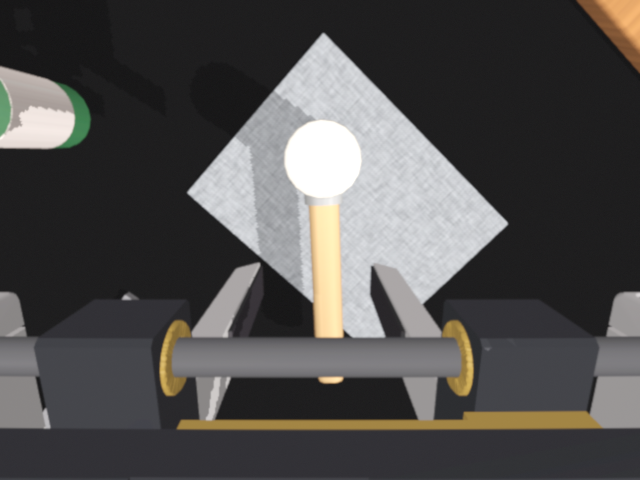

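The mallet head is at px (323,160) and the handle runs straight down between the fingers, yaw about −46.7°.

```bash
python3 - <<'E'
from plan import *
show([[(np.array([.4816,-.3509,.09]),down(-46.7))],[(np.array([.4816,-.3509,.034]),down(-46.7))]])
E
```

```text
0 [0.0, 0.007, 0.094, -0.003, -0.007, -0.036]
    -> [ 0.481 -0.351  0.09 ] [-180.     0.   -46.7]
1 [0.0, 0.0, 0.056, 0.0, 0.0, 0.0]
    -> [ 0.481 -0.351  0.034] [-180.     0.   -46.7]
```

>>> carry_out:
  commands:
    - [0, 0.007, 0.03, -0.003, -0.007, -0.036]
    - [0, 0.007, 0.06, -0.003, -0.007, -0.036]
    - [0, 0.007, 0.094, -0.003, -0.007, -0.036]
    - [0, 0.007, 0.094, -0.003, -0.007, -0.036]
    - [0, 0.007, 0.094, -0.003, -0.007, -0.036]

```text
time: 9.4
tool_pos: [0.48, -0.3503, 0.0884]
ee_rot: [3.142, 0.004, -0.817]
wrist_force: [0.6, 0.2, 0.5]
width: 0.0561
finger_force: 0.0
```

>>> carry_out:
  commands:
    - [0, 0, 0.02, 0, 0, 0]
    - [0, 0, 0.04, 0, 0, 0]
    - [0, 0, 0.056, 0, 0, 0]
    - [0, 0, 0.056, 0, 0, 0]
    - [0, 0, 0.056, 0, 0, 0]

```text
time: 9.9
tool_pos: [0.4809, -0.3511, 0.0342]
ee_rot: [-3.141, 0.0, -0.817]
wrist_force: [-0.6, 0.7, 0.3]
width: 0.057
finger_force: 0.0
```

>>> carry_out:
  commands:
    - [0, 0, 0, 0, 0, 0]
    - [0, 0, 0, 0, 0, 0]
    - [0, 0, 0, 0, 0, 0]
    - [0, 0, 0, 0, 0, 0]
    - [0, 0, 0, 0, 0, 0]
  jaw: 0

```text
time: 10.4
tool_pos: [0.48, -0.3499, 0.032]
ee_rot: [-3.141, 0.003, -0.817]
wrist_force: [0.7, 1.5, 2.4]
width: 0.0255
finger_force: 29.9
```

>>> carry_out:
  commands:
    - [0, 0, 0, 0, 0, 0]
    - [0, 0, 0, 0, 0, 0]
    - [0, 0, 0, 0, 0, 0]
    - [0, 0, 0, 0, 0, 0]
    - [0, 0, 0, 0, 0, 0]

```text
time: 10.9
tool_pos: [0.4799, -0.3499, 0.032]
ee_rot: [-3.141, 0.004, -0.817]
wrist_force: [-0.5, 1.6, 4.0]
width: 0.026
finger_force: 29.9
```

>>> carry_out:
  commands:
    - [0, 0, -0.01, 0, 0, 0]
    - [0, 0, -0.03, 0, 0, 0]
    - [0, 0, -0.06, 0, 0, 0]
    - [0, 0, -0.09, 0, 0, 0]
    - [0, 0, -0.12, 0, 0, 0]

```text
time: 11.4
tool_pos: [0.4782, -0.3496, 0.1502]
ee_rot: [3.14, 0.01, -0.818]
wrist_force: [0.7, -0.2, -4.8]
width: 0.0257
finger_force: 30.0
```

```bash
cat > mal.py <<'E'
from plan import *
def mallet():
    c=cur(); s=snapshot("wrist"); X=cloud(s).reshape(-1,3); X=X[np.isfinite(X[:,0])]
    T=c[1].inv().apply(X-c[0]); print("tcp",c[0].round(4),c[1].as_euler('xyz',degrees=True).round(2))
    m=(T[:,0]>.02)&(T[:,0]<.12)&(np.abs(T[:,1])<.04)&(T[:,2]>-.09)&(T[:,2]<-.045)
    if m.sum()<50: print("no head"); return
    t=T[m]; cen=np.median(t,0); cc,r=cv2.minEnclosingCircle(t[:,:2].astype(np.float32)); A=np.c_[t[:,:2],np.ones(len(t))]
    q=np.linalg.lstsq(A,t[:,2],rcond=None)[0]
    print("head top in tool: c",np.round(cc,4),"r",round(r,4),"z",cen[2].round(4),"slope x,y deg",np.degrees(np.arctan(q[:2])).round(2),m.sum())
E
python3 -c "
from mal import *
mallet(); o=get_obs(); print(o['width'],o['wrist_force'],o['wrist_torque'])"
```

```text
tcp [ 0.4782 -0.3496  0.1502] [179.9    0.56 -46.86]
head top in tool: c [ 0.0618 -0.0005] r 0.0282 z -0.0712 slope x,y deg [ 0.17 -0.01] 26594
0.025832291276799747 [ 1.13952631 -0.36905541 -0.68123273] [ 0.14476462  0.0147872  -0.04187465]
```

```bash
cat >> mal.py <<'E'
PIN={1:foot(-.034,-.128,0),2:foot(-.034,.128,0),3:foot(.034,-.128,0),4:foot(.034,.128,0)}
L=np.array([.0618,-.0005,0])
def over(k,psi,z):
    R=down(psi); p=PIN[k]-R.apply(L); p[2]=z; return p,R
E
python3 -c "
from mal import *
show([[(np.array([.46,-.32,.18]),down(-12))],[(np.array([.455,-.27,.18]),down(24))],[over(1,60,.13)],[over(1,60,.095)]])"
```

```text
0 [-0.037, -0.007, -0.023, 0.001, -0.002, -0.608]
    -> [ 0.461 -0.32   0.18 ] [-180.    0.  -12.]
1 [-0.016, -0.048, 0.0, 0.0, 0.0, -0.629]
    -> [ 0.455 -0.27   0.18 ] [-180.    0.   24.]
2 [0.046, -0.076, 0.05, 0.0, 0.0, -0.628]
    -> [ 0.466 -0.182  0.13 ] [-180.    0.   60.]
3 [0.0, 0.0, 0.035, 0.0, 0.0, 0.0]
    -> [ 0.466 -0.182  0.095] [-180.    0.   60.]
```

>>> carry_out:
  commands:
    - [-0.009, -0.002, -0.006, 0, 0, -0.122]
    - [-0.018, -0.003, -0.012, 0, 0, -0.243]
    - [-0.027, -0.005, -0.018, 0, 0, -0.365]
    - [-0.037, -0.007, -0.023, 0.001, -0.002, -0.486]
    - [-0.037, -0.007, -0.023, 0.001, -0.002, -0.608]

```text
time: 11.95
tool_pos: [0.4584, -0.3175, 0.1732]
ee_rot: [-3.137, 0.009, -0.204]
wrist_force: [-0.2, -1.0, -5.1]
width: 0.026
finger_force: 30.0
```

>>> carry_out:
  commands:
    - [-0.003, -0.01, 0, 0, 0, -0.126]
    - [-0.006, -0.019, 0, 0, 0, -0.252]
    - [-0.01, -0.029, 0, 0, 0, -0.377]
    - [-0.013, -0.038, 0, 0, 0, -0.503]
    - [-0.016, -0.048, 0, 0, 0, -0.629]

```text
time: 12.45
tool_pos: [0.4526, -0.2678, 0.1723]
ee_rot: [-3.132, 0.005, 0.424]
wrist_force: [0.0, 0.3, -6.0]
width: 0.0259
finger_force: 30.0
```

>>> carry_out:
  commands:
    - [0.009, -0.015, 0, 0, 0, -0.126]
    - [0.018, -0.03, 0, 0, 0, -0.252]
    - [0.028, -0.046, 0, 0, 0, -0.377]
    - [0.037, -0.061, 0, 0, 0, -0.503]
    - [0.046, -0.076, 0, 0, 0, -0.628]

```text
time: 12.95
tool_pos: [0.4639, -0.1795, 0.1729]
ee_rot: [-3.132, -0.0, 1.052]
wrist_force: [0.4, -0.1, -5.6]
width: 0.0261
finger_force: 30.0
```

>>> carry_out:
  commands:
    - [0, 0, 0.02, 0, 0, 0]
    - [0, 0, 0.04, 0, 0, 0]
    - [0, 0, 0.06, 0, 0, 0]
    - [0, 0, 0.08, 0, 0, 0]
    - [0, 0, 0.08, 0, 0, 0]

```text
time: 13.45
tool_pos: [0.4609, -0.1784, 0.0898]
ee_rot: [-3.124, -0.0, 1.047]
wrist_force: [-0.8, 0.3, -6.5]
width: 0.0259
finger_force: 30.0
```

```bash
python3 -c "
from mal import *
mallet(); show([[over(1,60,.095)]])
for n in ('side','scene'):
    s=snapshot(n); Q=cloud(s).reshape(-1,3); Q=Q[np.isfinite(Q[:,0])]
    m=(np.linalg.norm(Q[:,:2]-PIN[1][:2],axis=1)<.045)&(Q[:,2]>.155)&(Q[:,2]<.175); 
    print(n,m.sum(), rect(Q[m][:,:2]) if m.sum()>20 else '', PIN[1])
    if n=='scene': cv2.imwrite('pics/s2.png',cv2.resize(s['img'][180:340,190:400,::-1],None,fx=3,fy=3))
"
```

```text
tcp [ 0.4609 -0.1784  0.0898] [-1.7901e+02 -2.0000e-02  6.0010e+01]
head top in tool: c [0.062  0.0006] r 0.028 z -0.0706 slope x,y deg [0.72 0.03] 26353
0 [0.0, 0.004, -0.003, -0.013, -0.001, 0.0]
    -> [ 0.466 -0.181  0.095] [-180.    0.   60.]
side 340 ((0.4944012761116028, -0.12222679704427719), (0.05524296313524246, 0.05579102784395218), 76.65868377685547) [ 0.4967527  -0.12748895  0.        ]
scene 297 ((0.49905356764793396, -0.1244596466422081), (0.05571821331977844, 0.05477305129170418), 24.228134155273438) [ 0.4967527  -0.12748895  0.        ]
```

View pics/s2.png

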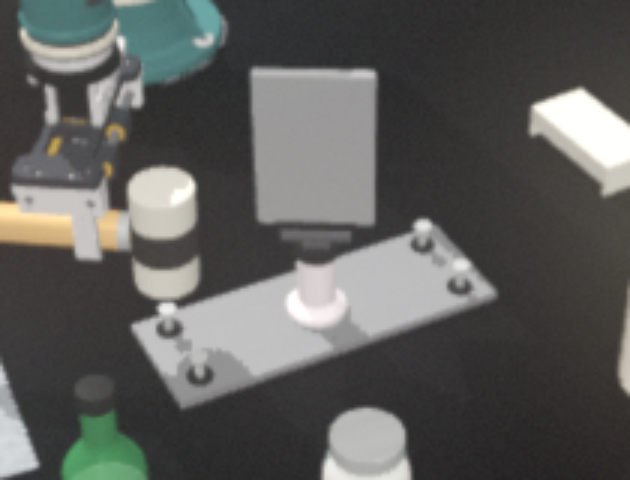

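The head is above pin 1 (px 167,320), about 4 mm off and corrected in the strike.

>>> carry_out:
  commands:
    - [0, 0.004, -0.002, -0.013, 0, 0]
    - [0, 0.004, -0.002, -0.013, 0, 0]
    - [0, 0.004, 0.008, -0.013, 0, 0]
    - [0, 0.004, 0.028, -0.013, 0, 0]
    - [0, 0.004, 0.048, -0.013, 0, 0]

```text
time: 14.1
tool_pos: [0.4694, -0.1825, 0.0483]
ee_rot: [3.13, -0.002, 1.048]
wrist_force: [-1.5, -0.9, 4.2]
width: 0.0259
finger_force: 30.0
```

>>> carry_out:
  commands:
    - [0, 0, 0, 0, 0, 0]
    - [0, 0, 0, 0, 0, 0]
    - [0, 0, 0, 0, 0, 0]
    - [0, 0, 0, 0, 0, 0]
    - [0, 0, 0, 0, 0, 0]

```text
time: 14.6
tool_pos: [0.4683, -0.1816, 0.0477]
ee_rot: [3.134, -0.002, 1.048]
wrist_force: [0.4, 0.3, -5.4]
width: 0.0263
finger_force: 30.0
```

```bash
python3 -c "
from mal import *
mallet()"
```

```text
tcp [ 0.4683 -0.1816  0.0477] [ 1.7957e+02 -1.2000e-01  6.0030e+01]
head top in tool: c [0.062  0.0005] r 0.0282 z -0.0706 slope x,y deg [0.72 0.05] 26352
```

>>> carry_out:
  commands:
    - [0, 0, -0.01, 0, 0, 0]
    - [0, 0, -0.01, 0, 0, 0]
    - [0, 0, 0, 0, 0, 0]
    - [0, 0, 0.007, 0, 0, 0]
    - [0, 0, 0.007, 0, 0, 0]

```text
time: 15.15
tool_pos: [0.4685, -0.1831, 0.041]
ee_rot: [3.132, 0.0, 1.047]
wrist_force: [-0.8, -3.8, -0.1]
width: 0.0258
finger_force: 30.0
```

>>> carry_out:
  commands:
    - [0, 0, 0, 0, 0, 0]
    - [0, 0, 0, 0, 0, 0]
    - [0, 0, 0, 0, 0, 0]
    - [0, 0, 0, 0, 0, 0]
    - [0, 0, 0, 0, 0, 0]

```text
time: 15.65
tool_pos: [0.4686, -0.1821, 0.0409]
ee_rot: [3.133, -0.002, 1.047]
wrist_force: [-0.7, -4.5, 3.2]
width: 0.0264
finger_force: 30.0
```

```bash
python3 -c "
from mal import *
mallet();print(get_obs()['wrist_force'])"
```

```text
tcp [ 0.4686 -0.1821  0.0409] [ 1.7951e+02 -9.0000e-02  6.0020e+01]
head top in tool: c [0.0595 0.0006] r 0.0281 z -0.0735 slope x,y deg [-1.56  0.04] 27292
[ 0.31273581 -5.65731594  3.41415949]
```

>>> carry_out:
  commands:
    - [0, 0, 0.001, 0, 0, 0]
    - [0, 0, 0.002, 0, 0, 0]
    - [0, 0, 0.003, 0, 0, 0]
    - [0, 0, 0.003, 0, 0, 0]
    - [0, 0, 0.003, 0, 0, 0]

```text
time: 16.2
tool_pos: [0.4686, -0.1829, 0.0396]
ee_rot: [3.132, -0.0, 1.048]
wrist_force: [-4.8, -5.4, 11.1]
width: 0.0258
finger_force: 30.0
```

```bash
python3 -c "
from mal import *
mallet();print(get_obs()['wrist_force'])"
```

```text
tcp [ 0.4686 -0.1829  0.0396] [ 1.7946e+02 -2.0000e-02  6.0030e+01]
head top in tool: c [0.0584 0.0005] r 0.028 z -0.0748 slope x,y deg [-2.64  0.1 ] 27707
[-4.60825176 -6.0557902  10.70856335]
```

```bash
cat >> mal.py <<'E'
def face(k,psi,z,top,slope):
    """tool pose putting the lower face centre over pin k at height z; top: head-top centre in tool, slope in deg"""
    q=np.tan(np.radians(slope)); n=np.array([-q,0,1])/np.hypot(q,1); F=np.array(top)+.1*n
    R=down(psi)*Ro.from_euler('y',slope,degrees=True) 
    p=PIN[k].copy(); p[2]=z; return p-R.apply(F),R
E
python3 -c "
from mal import *
a=((.0584,.0005,-.0748),-2.64); R=face(3,60,.07,*a)[1]; n=R.apply([np.tan(np.radians(2.64)),0,1]);print(n)
c=cur(); up=(c[0]+[0,0,.05],c[1])
show([[up],[face(3,60,.066,*a)]])
"
```

```text
[ 1.11022302e-16 -6.24500451e-17 -1.00106247e+00]
0 [0.0, 0.0, -0.05, 0.0, 0.0, 0.0]
    -> [ 0.468 -0.183  0.09 ] [179.5  -0.   60. ]
1 [0.037, 0.054, -0.004, 0.009, -0.046, 0.0]
    -> [ 0.533 -0.178  0.094] [180.    2.6  60. ]
```

>>> carry_out:
  commands:
    - [0, 0, -0.02, 0, 0, 0]
    - [0, 0, -0.05, 0, 0, 0]
    - [0, 0, -0.05, 0, 0, 0]
    - [0, 0, -0.05, 0, 0, 0]
    - [0, 0, -0.05, 0, 0, 0]

```text
time: 16.75
tool_pos: [0.4662, -0.1801, 0.0843]
ee_rot: [3.14, -0.003, 1.048]
wrist_force: [-0.5, 0.2, -5.9]
width: 0.0257
finger_force: 30.0
```

>>> carry_out:
  commands:
    - [0.01, 0.015, -0.001, 0.009, -0.046, 0]
    - [0.02, 0.03, -0.002, 0.009, -0.046, 0]
    - [0.03, 0.045, -0.003, 0.009, -0.046, 0]
    - [0.037, 0.054, -0.004, 0.009, -0.046, 0]
    - [0.037, 0.054, -0.004, 0.009, -0.046, 0]

```text
time: 17.25
tool_pos: [0.5333, -0.1757, 0.09]
ee_rot: [-3.137, 0.044, 1.049]
wrist_force: [-0.3, -1.0, -5.1]
width: 0.0258
finger_force: 30.0
```

>>> carry_out:
  commands:
    - [0, 0, 0, 0, 0, 0]
    - [0, 0, 0, 0, 0, 0]
    - [0, 0, 0, 0, 0, 0]
    - [0, 0, 0, 0, 0, 0]
    - [0, 0, 0, 0, 0, 0]

```text
time: 17.75
tool_pos: [0.5329, -0.1766, 0.092]
ee_rot: [-3.14, 0.044, 1.047]
wrist_force: [0.8, 0.4, -5.0]
width: 0.026
finger_force: 30.0
```

```bash
python3 -c "
from mal import *
mallet(); a=((.0584,.0005,-.0748),-2.64); show([[face(3,60,.066,*a)],[face(3,60,.013,*a)]])
s=snapshot('side'); Q=cloud(s).reshape(-1,3); Q=Q[np.isfinite(Q[:,0])]
for k in PIN:
    m=(np.linalg.norm(Q[:,:2]-PIN[k][:2],axis=1)<.007)&(Q[:,2]<.045); print(k,m.sum(),np.percentile(Q[m][:,2],[50,90]) if m.sum() else '')
m=(np.linalg.norm(Q[:,:2]-PIN[3][:2],axis=1)<.045)&(Q[:,2]>.155)&(Q[:,2]<.175); print(m.sum(), rect(Q[m][:,:2])[0] if m.sum()>20 else '', PIN[3])
"
```

```text
tcp [ 0.5329 -0.1766  0.092 ] [-179.9     2.52   60.  ]
head top in tool: c [0.0595 0.0006] r 0.0282 z -0.0732 slope x,y deg [-1.36  0.05] 27173
0 [0.0, 0.001, -0.002, -0.002, -0.002, 0.0]
    -> [ 0.534 -0.177  0.094] [180.    2.6  60. ]
1 [0.002, 0.0, 0.053, 0.0, 0.0, 0.0]
    -> [ 0.534 -0.177  0.041] [180.    2.6  60. ]
1 20 [0.0144708  0.01573851]
2 59 [0.02657608 0.03478365]
3 0 
4 62 [0.02712348 0.03728656]
29 (0.5442509055137634, -0.13045178353786469) [ 0.564648   -0.12371688  0.        ]
```

>>> carry_out:
  commands:
    - [0, 0.001, -0.002, 0, 0, 0]
    - [0.001, 0.001, 0.015, 0, 0, 0]
    - [0.002, 0.001, 0.038, 0, 0, 0]
    - [0.002, 0.001, 0.058, 0, 0, 0]
    - [0.002, 0.001, 0.058, 0, 0, 0]

```text
time: 18.35
tool_pos: [0.5345, -0.1793, 0.0345]
ee_rot: [3.14, 0.046, 1.047]
wrist_force: [-0.6, -1.1, -4.1]
width: 0.0257
finger_force: 30.0
```

>>> carry_out:
  commands:
    - [0, 0, 0, 0, 0, 0]
    - [0, 0, 0, 0, 0, 0]
    - [0, 0, 0, 0, 0, 0]
    - [0, 0, 0, 0, 0, 0]
    - [0, 0, 0, 0, 0, 0]

```text
time: 18.85
tool_pos: [0.534, -0.1777, 0.0344]
ee_rot: [-3.141, 0.044, 1.047]
wrist_force: [-0.6, -1.9, -1.8]
width: 0.026
finger_force: 30.0
```

```bash
python3 -c "
from mal import *
mallet();print(get_obs()['wrist_force'])"
```

```text
tcp [ 0.534  -0.1777  0.0344] [-179.97    2.53   60.01]
head top in tool: c [0.0523 0.0003] r 0.0312 z -0.0831 slope x,y deg [-3.71 -0.07] 30486
[ 1.11698597 -2.29625933 -1.87705558]
```

>>> carry_out:
  commands:
    - [0, 0, -0.02, 0, 0, 0]
    - [0, 0, -0.055, 0, 0, 0]
    - [0, 0, -0.055, 0, 0, 0]
    - [0, 0, -0.055, 0, 0, 0]
    - [0, 0, -0.055, 0, 0, 0]

```text
time: 19.4
tool_pos: [0.5333, -0.1745, 0.0861]
ee_rot: [-3.135, 0.044, 1.048]
wrist_force: [1.2, 0.7, -5.7]
width: 0.0258
finger_force: 30.0
```

>>> carry_out:
  commands:
    - [0, 0, 0, 0, 0, 0]
    - [0, 0, 0, 0, 0, 0]
    - [0, 0, 0, 0, 0, 0]
    - [0, 0, 0, 0, 0, 0]
    - [0, 0, 0, 0, 0, 0]

```text
time: 19.9
tool_pos: [0.5349, -0.1753, 0.0886]
ee_rot: [-3.14, 0.044, 1.047]
wrist_force: [-1.6, -0.0, -5.2]
width: 0.0259
finger_force: 30.0
```

```bash
sed -i 's/T\[:,2\]>-.09)/T[:,2]>-.12)/; s/t=T\[m\]; cen/t=T[m]; t=t[t[:,2]<np.percentile(t[:,2],50)+.012]; cen/' mal.py; python3 -c "
from mal import *
mallet()
s=snapshot('scene'); Q=cloud(s).reshape(-1,3); Q=Q[np.isfinite(Q[:,0])]
for k in PIN:
    m=(np.linalg.norm(Q[:,:2]-PIN[k][:2],axis=1)<.010)&(Q[:,2]<.045); print(k,m.sum(),np.percentile(Q[m][:,2],[50,90]) if m.sum() else '')
cv2.imwrite('pics/s3.png',cv2.resize(s['img'][180:340,190:400,::-1],None,fx=3,fy=3))
"
```

```text
tcp [ 0.5349 -0.1753  0.0886] [-179.88    2.52   60.01]
head top in tool: c [ 0.0364 -0.0004] r 0.0422 z -0.0844 slope x,y deg [30.03  0.58] 45576
1 22 [0.01258929 0.01417599]
2 51 [0.01514662 0.03295815]
3 46 [0.01255252 0.01551604]
4 52 [0.01806027 0.03462879]
```

View pics/s3.png

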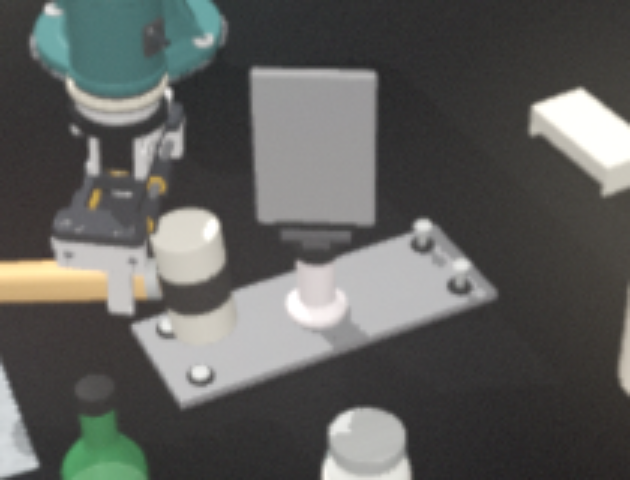

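Pins 1 and 3 (px 167,326 and 200,374) look seated, and the mallet has pivoted somewhat in the grip. Next I measure its tilt.

```bash
cat >> mal.py <<'E'
def top():
    c=cur(); s=snapshot("wrist"); X=cloud(s); r,b=s["img"][...,0].astype(int),s["img"][...,2].astype(int)
    X=X[np.isfinite(X[...,0])&(r-b<50)]
    T=c[1].inv().apply(X-c[0]); T=T[(T[:,0]>.015)&(T[:,0]<.12)&(np.abs(T[:,1])<.035)&(T[:,2]>-.12)&(T[:,2]<-.035)]
    best=0; rng=np.random.default_rng(0)
    for i in range(300):
        P=T[rng.choice(len(T),3,False)]; n=np.cross(P[1]-P[0],P[2]-P[0]); n/=np.linalg.norm(n)+1e-12
        if abs(n[2])<.85: continue
        k=np.abs((T-P[0])@n)<.0012
        if k.sum()>best: best=k.sum(); K_=k
    t=T[K_]; q=np.linalg.lstsq(np.c_[t[:,:2],np.ones(len(t))],t[:,2],rcond=None)[0]; sl=np.degrees(np.arctan(q[0]))
    cc,rr=cv2.minEnclosingCircle(t[:,:2].astype(np.float32)); z=q@[*cc,1]
    print("tcp",c[0].round(4),c[1].as_euler('xyz',degrees=True).round(1),"top",np.round([*cc,z],4),"r",round(rr,4),"slope",sl.round(2),np.degrees(np.arctan(q[1])).round(2),best)
    return (cc[0],cc[1],z),sl
E
python3 -c "
from mal import *
t=top(); psi=-37
"
```

```text
tcp [ 0.535  -0.1753  0.0888] [-179.9    2.5   60. ] top [ 0.0489  0.0006 -0.0823] r 0.0274 slope -9.08 -0.14 27168
```

```bash
python3 -c "
from mal import *
a=((.0489,.0006,-.0823),-9.1)
W=lambda x,y,z,p:(np.array([x,y,z]),down(p)*Ro.from_euler('y',a[1],degrees=True))
show([[W(.5,-.19,.26,50)],[W(.44,-.1,.35,25)],[W(.42,.03,.35,-7)],[W(.43,.14,.25,-37)],[face(2,-37,.09,*a)]])"
```

```text
0 [-0.038, -0.023, -0.17, 0.016, -0.114, 0.174]
    -> [ 0.5  -0.19  0.26] [-180.     9.1   50. ]
1 [0.016, -0.104, -0.093, 0.069, 0.0, 0.431]
    -> [ 0.44 -0.1   0.35] [-180.     9.1   25. ]
2 [0.036, -0.126, -0.006, 0.088, 0.0, 0.551]
    -> [0.42  0.029 0.35 ] [-180.     9.1   -7. ]
3 [0.013, -0.111, 0.099, 0.083, 0.0, 0.517]
    -> [0.431 0.14  0.25 ] [-180.     9.1  -37. ]
4 [0.009, -0.022, 0.134, 0.0, 0.0, 0.0]
    -> [0.434 0.165 0.116] [-180.     9.1  -37. ]
```

>>> carry_out:
  commands:
    - [-0.008, -0.005, -0.034, 0.003, -0.023, 0.035]
    - [-0.015, -0.009, -0.068, 0.006, -0.046, 0.07]
    - [-0.023, -0.014, -0.102, 0.01, -0.068, 0.104]
    - [-0.03, -0.018, -0.136, 0.013, -0.091, 0.139]
    - [-0.038, -0.023, -0.17, 0.016, -0.114, 0.174]

```text
time: 20.55
tool_pos: [0.4998, -0.1902, 0.2618]
ee_rot: [3.141, 0.159, 0.871]
wrist_force: [1.1, -1.1, -5.2]
width: 0.0259
finger_force: 30.0
```

>>> carry_out:
  commands:
    - [0.003, -0.021, -0.019, 0.014, 0, 0.086]
    - [0.006, -0.042, -0.037, 0.028, 0, 0.172]
    - [0.01, -0.062, -0.056, 0.041, 0, 0.259]
    - [0.013, -0.083, -0.074, 0.055, 0, 0.345]
    - [0.016, -0.104, -0.093, 0.069, 0, 0.431]

```text
time: 21.05
tool_pos: [0.4394, -0.0993, 0.3504]
ee_rot: [-3.141, 0.158, 0.433]
wrist_force: [-0.2, 0.1, -5.0]
width: 0.0256
finger_force: 30.0
```

>>> carry_out:
  commands:
    - [0.007, -0.025, -0.001, 0.018, 0, 0.11]
    - [0.014, -0.05, -0.002, 0.035, 0, 0.22]
    - [0.022, -0.076, -0.004, 0.053, 0, 0.331]
    - [0.029, -0.101, -0.005, 0.07, 0, 0.441]
    - [0.036, -0.126, -0.006, 0.088, 0, 0.551]

```text
time: 21.55
tool_pos: [0.4196, 0.0305, 0.3501]
ee_rot: [-3.141, 0.158, -0.126]
wrist_force: [0.6, -0.0, -5.6]
width: 0.0256
finger_force: 30.0
```

>>> carry_out:
  commands:
    - [0.003, -0.022, 0.02, 0.017, 0, 0.103]
    - [0.005, -0.044, 0.04, 0.033, 0, 0.207]
    - [0.008, -0.067, 0.059, 0.05, 0, 0.31]
    - [0.01, -0.089, 0.079, 0.066, 0, 0.414]
    - [0.013, -0.111, 0.099, 0.083, 0, 0.517]

```text
time: 22.05
tool_pos: [0.4305, 0.1409, 0.2496]
ee_rot: [-3.14, 0.158, -0.649]
wrist_force: [0.8, -0.1, -5.7]
width: 0.026
finger_force: 30.0
```

>>> carry_out:
  commands:
    - [0.002, -0.005, 0.033, 0, 0, 0]
    - [0.005, -0.011, 0.066, 0, 0, 0]
    - [0.007, -0.017, 0.1, 0, 0, 0]
    - [0.009, -0.022, 0.134, 0, 0, 0]
    - [0.009, -0.022, 0.134, 0, 0, 0]

```text
time: 22.55
tool_pos: [0.4296, 0.1648, 0.1112]
ee_rot: [3.134, 0.167, -0.646]
wrist_force: [-2.0, -0.6, -5.7]
width: 0.0261
finger_force: 30.0
```

>>> carry_out:
  commands:
    - [0, 0, 0, 0, 0, 0]
    - [0, 0, 0, 0, 0, 0]
    - [0, 0, 0, 0, 0, 0]
    - [0, 0, 0, 0, 0, 0]
    - [0, 0, 0, 0, 0, 0]

```text
time: 23.05
tool_pos: [0.4345, 0.1649, 0.1174]
ee_rot: [-3.14, 0.157, -0.645]
wrist_force: [-0.7, 0.2, -6.2]
width: 0.0258
finger_force: 30.0
```

```bash
python3 -c "
from mal import *
a=top(); show([[face(2,-37,.06,*a)],[face(2,-37,.012,*a)]])
for n in ('scene','side'):
  s=snapshot(n); Q=cloud(s).reshape(-1,3); Q=Q[np.isfinite(Q[:,0])]
  for k in PIN:
    m=(np.linalg.norm(Q[:,:2]-PIN[k][:2],axis=1)<.010)&(Q[:,2]<.045); print(n,k,m.sum(),np.percentile(Q[m][:,2],[50,75,90,98]).round(4) if m.sum() else '')
"
```

```text
tcp [0.4345 0.1649 0.1174] [-179.9    9.   -37. ] top [ 0.0521 -0.     -0.0792] r 0.0275 slope -6.0 -0.12 26590
0 [0.005, 0.0, 0.03, -0.001, 0.053, 0.0]
    -> [0.435 0.165 0.087] [-180.    6.  -37.]
1 [0.005, 0.0, 0.048, 0.0, 0.0, 0.0]
    -> [0.434 0.165 0.038] [-180.    6.  -37.]
scene 1 30 [0.0128 0.0149 0.0163 0.0175]
scene 2 50 [0.0167 0.031  0.0329 0.0348]
scene 3 43 [0.0117 0.0136 0.0156 0.017 ]
scene 4 52 [0.0193 0.0336 0.0364 0.0374]
side 1 7 [0.0104 0.0115 0.012  0.0125]
side 2 96 [0.0199 0.0333 0.0345 0.0364]
side 3 0 
side 4 87 [0.0233 0.0354 0.0362 0.0369]
```

>>> carry_out:
  commands:
    - [0.003, 0, 0.015, 0, 0.026, 0]
    - [0.005, 0, 0.03, -0.001, 0.053, 0]
    - [0.005, 0, 0.03, -0.001, 0.053, 0]
    - [0.005, 0, 0.03, -0.001, 0.053, 0]
    - [0.005, 0, 0.03, -0.001, 0.053, 0]

```text
time: 23.7
tool_pos: [0.4348, 0.1649, 0.0869]
ee_rot: [-3.141, 0.105, -0.645]
wrist_force: [-0.9, 0.7, -5.1]
width: 0.026
finger_force: 30.0
```

>>> carry_out:
  commands:
    - [0, 0, -0.002, 0, 0, 0]
    - [0.002, 0, 0.013, 0, 0, 0]
    - [0.004, 0, 0.036, 0, 0, 0]
    - [0.006, 0, 0.056, 0, 0, 0]
    - [0.006, 0, 0.056, 0, 0, 0]

```text
time: 24.2
tool_pos: [0.4349, 0.1661, 0.0304]
ee_rot: [-3.139, 0.106, -0.645]
wrist_force: [-0.1, -0.3, -5.1]
width: 0.0261
finger_force: 30.0
```

>>> carry_out:
  commands:
    - [0, 0, 0, 0, 0, 0]
    - [0, 0, 0, 0, 0, 0]
    - [0, 0, 0, 0, 0, 0]
    - [0, 0, 0, 0, 0, 0]
    - [0, 0, 0, 0, 0, 0]

```text
time: 24.7
tool_pos: [0.4348, 0.1648, 0.0303]
ee_rot: [-3.141, 0.105, -0.645]
wrist_force: [1.0, 1.4, -1.4]
width: 0.0261
finger_force: 30.0
```

```bash
python3 -c "
from mal import *
a=top(); c=cur(); q=np.tan(np.radians(a[1])); n=np.array([-q,0,1])/np.hypot(q,1); print('face',c[0]+c[1].apply(np.array(a[0])+.1*n),PIN[2],get_obs()['wrist_force'])"
```

```text
tcp [0.4348 0.1648 0.0303] [-180.    6.  -37.] top [ 0.0382 -0.0002 -0.0887] r 0.0273 slope -15.57 0.15 26372
face [0.4859231  0.12656307 0.01580017] [0.482552   0.12811688 0.        ] [ 0.60357148  0.88233481 -1.21247311]
```

```bash
python3 -c "
from mal import *
a=((.0382,-.0002,-.0887),-15.57); show([[face(2,-37,.05,*a)]])"
```

```text
0 [-0.005, 0.001, -0.044, 0.0, -0.167, 0.001]
    -> [0.434 0.164 0.075] [-180.    15.6  -37. ]
```

>>> carry_out:
  commands:
    - [0, 0, -0.02, 0, 0, 0]
    - [0, 0, -0.044, 0, 0, 0]
    - [-0.002, 0, -0.044, 0, -0.08, 0]
    - [-0.005, 0.001, -0.044, 0, -0.167, 0]
    - [-0.005, 0.001, -0.044, 0, -0.167, 0]

```text
time: 25.25
tool_pos: [0.4336, 0.1627, 0.0726]
ee_rot: [3.138, 0.274, -0.649]
wrist_force: [-0.1, 0.5, -5.0]
width: 0.0257
finger_force: 30.0
```

>>> carry_out:
  commands:
    - [0, 0, 0, 0, 0, 0]
    - [0, 0, 0, 0, 0, 0]
    - [0, 0, 0, 0, 0, 0]
    - [0, 0, 0, 0, 0, 0]
    - [0, 0, 0, 0, 0, 0]

```text
time: 25.75
tool_pos: [0.433, 0.1645, 0.0741]
ee_rot: [3.141, 0.272, -0.645]
wrist_force: [-0.1, -1.0, -5.0]
width: 0.0256
finger_force: 30.0
```

```bash
python3 -c "
from mal import *
a=top(); show([[face(2,-37,.05,*a)],[face(2,-37,.011,*a)],[face(4,-37,.05,*a)]])
for n in ('scene','side'):
  s=snapshot(n); Q=cloud(s).reshape(-1,3); Q=Q[np.isfinite(Q[:,0])]
  for k in PIN:
    m=(np.linalg.norm(Q[:,:2]-PIN[k][:2],axis=1)<.010)&(Q[:,2]<.045); print(n,k,m.sum(),np.percentile(Q[m][:,2],[50,75,90,98]).round(4) if m.sum() else '')
"
```

```text
tcp [0.433  0.1645 0.0741] [180.   15.6 -36.9] top [ 0.0382 -0.0003 -0.0884] r 0.0274 slope -15.23 -0.14 26312
0 [0.001, -0.001, -0.001, 0.001, 0.007, 0.001]
    -> [0.435 0.164 0.075] [-180.    15.2  -37. ]
1 [0.01, 0.001, 0.038, 0.0, 0.0, 0.0]
    -> [0.434 0.164 0.035] [-180.    15.2  -37. ]
2 [0.04, -0.044, -0.052, 0.0, 0.0, 0.0]
    -> [0.502 0.168 0.075] [-180.    15.2  -37. ]
scene 1 32 [0.0125 0.0138 0.016  0.0168]
scene 2 25 [0.0131 0.0145 0.0156 0.0164]
scene 3 45 [0.012  0.0143 0.0151 0.0161]
scene 4 52 [0.0214 0.0343 0.0357 0.0373]
side 1 0 
side 2 34 [0.0131 0.015  0.0163 0.0172]
side 3 0 
side 4 91 [0.0224 0.0352 0.0363 0.0376]
```

>>> carry_out:
  commands:
    - [0.013, -0.011, -0.009, 0, 0.002, 0]
    - [0.026, -0.022, -0.012, 0, 0.004, 0]
    - [0.038, -0.033, -0.013, 0, 0.006, 0]
    - [0.051, -0.044, -0.015, 0.001, 0.007, 0.001]
    - [0.051, -0.044, -0.015, 0.001, 0.007, 0.001]

```text
time: 26.4
tool_pos: [0.5038, 0.1673, 0.0741]
ee_rot: [-3.141, 0.265, -0.647]
wrist_force: [-0.7, -0.2, -4.7]
width: 0.0259
finger_force: 30.0
```

>>> carry_out:
  commands:
    - [0, 0, 0, 0, 0, 0]
    - [0, 0, 0, 0, 0, 0]
    - [0, 0, 0, 0, 0, 0]
    - [0, 0, 0, 0, 0, 0]
    - [0, 0, 0, 0, 0, 0]

```text
time: 26.9
tool_pos: [0.5019, 0.1674, 0.0748]
ee_rot: [-3.141, 0.266, -0.646]
wrist_force: [-0.4, -0.3, -4.3]
width: 0.0259
finger_force: 30.0
```

```bash
python3 -c "
from mal import *
a=top(); show([[face(4,-37,.05,*a)],[face(4,-37,.014,*a)]])"
```

```text
tcp [0.5019 0.1674 0.0748] [-180.    15.2  -37. ] top [ 0.0386 -0.0002 -0.0884] r 0.0274 slope -14.83 -0.04 26066
0 [0.0, -0.001, 0.0, 0.0, 0.007, -0.001]
    -> [0.503 0.168 0.075] [-180.    14.8  -37. ]
1 [0.009, 0.0, 0.035, 0.0, 0.0, 0.0]
    -> [0.502 0.168 0.039] [-180.    14.8  -37. ]
```

>>> carry_out:
  commands:
    - [-0.001, -0.001, -0.004, 0, 0.007, 0]
    - [0.002, -0.001, 0.01, 0, 0.007, 0]
    - [0.007, -0.001, 0.028, 0, 0.007, 0]
    - [0.011, -0.001, 0.044, 0, 0.007, 0]
    - [0.011, -0.001, 0.044, 0, 0.007, 0]

```text
time: 27.45
tool_pos: [0.5023, 0.1712, 0.032]
ee_rot: [-3.137, 0.261, -0.644]
wrist_force: [-4.0, 3.4, 6.9]
width: 0.0259
finger_force: 32.8
```

>>> carry_out:
  commands:
    - [0, 0, 0, 0, 0, 0]
    - [0, 0, 0, 0, 0, 0]
    - [0, 0, 0, 0, 0, 0]
    - [0, 0, 0, 0, 0, 0]
    - [0, 0, 0, 0, 0, 0]

```text
time: 27.95
tool_pos: [0.5022, 0.1712, 0.0319]
ee_rot: [-3.137, 0.261, -0.644]
wrist_force: [-3.6, 3.3, 6.9]
width: 0.0263
finger_force: 32.8
```

>>> carry_out:
  commands:
    - [-0.005, 0, -0.02, 0, 0, 0]
    - [-0.014, 0, -0.06, 0, 0, 0]
    - [-0.028, 0, -0.11, 0, 0, 0]
    - [-0.028, 0, -0.11, 0, 0, 0]
    - [-0.028, 0, -0.11, 0, 0, 0]

```text
time: 28.45
tool_pos: [0.5038, 0.1682, 0.1435]
ee_rot: [-3.139, 0.256, -0.646]
wrist_force: [-0.5, 0.5, -6.5]
width: 0.0257
finger_force: 30.5
```

>>> carry_out:
  commands:
    - [0, 0, 0, 0, 0, 0]
    - [0, 0, 0, 0, 0, 0]
    - [0, 0, 0, 0, 0, 0]
    - [0, 0, 0, 0, 0, 0]
    - [0, 0, 0, 0, 0, 0]

```text
time: 28.95
tool_pos: [0.5026, 0.1681, 0.1421]
ee_rot: [3.141, 0.26, -0.647]
wrist_force: [-0.5, 0.1, -5.7]
width: 0.0255
finger_force: 30.5
```

```bash
python3 -c "
from mal import *
a=top()
for n in ('scene','side'):
  s=snapshot(n); Q=cloud(s).reshape(-1,3); Q=Q[np.isfinite(Q[:,0])]
  for k in PIN:
    m=(np.linalg.norm(Q[:,:2]-PIN[k][:2],axis=1)<.010)&(Q[:,2]<.045); print(n,k,m.sum(),np.percentile(Q[m][:,2],[50,75,90,98]).round(4) if m.sum() else '')
"
```

```text
tcp [0.5026 0.1681 0.1421] [180.   14.9 -37.1] top [ 0.0323 -0.0003 -0.0931] r 0.0273 slope -19.61 0.01 22279
scene 1 32 [0.0127 0.0139 0.0154 0.0163]
scene 2 27 [0.0127 0.0142 0.0154 0.0161]
scene 3 45 [0.012  0.0139 0.016  0.0166]
scene 4 28 [0.0122 0.0144 0.0157 0.0178]
side 1 36 [0.0131 0.0156 0.0161 0.0176]
side 2 9 [0.0105 0.012  0.0128 0.0138]
side 3 0 
side 4 55 [0.014  0.0153 0.0164 0.0179]
```

All four pins now read the same, about 14 mm, so they are home. Next the mallet goes back to its spot on the mat.

```bash
python3 -c "
from mal import *
a=((.0323,-.0003,-.0931),-19.61); PIN[9]=np.array([.5228,-.3946,0])
W=lambda x,y,z,p:(np.array([x,y,z]),down(p)*Ro.from_euler('y',a[1],degrees=True))
show([[W(.46,.16,.30,-38)],[W(.42,.02,.37,-40)],[W(.43,-.16,.37,-43)],[W(.46,-.33,.26,-46.7)],[face(9,-46.7,.06,*a)]])"
```

```text
0 [-0.069, 0.032, -0.145, 0.005, -0.083, 0.016]
    -> [0.46  0.16  0.301] [-180.    19.6  -38. ]
1 [0.028, 0.135, -0.084, 0.012, 0.0, 0.033]
    -> [0.42 0.02 0.37] [-180.    19.6  -40. ]
2 [0.117, 0.132, -0.041, 0.017, 0.0, 0.049]
    -> [ 0.43 -0.16  0.37] [180.   19.6 -43. ]
3 [0.166, 0.104, 0.057, 0.022, 0.0, 0.061]
    -> [ 0.46 -0.33  0.26] [-180.    19.6  -46.7]
4 [0.086, -0.002, 0.157, 0.0, 0.0, 0.0]
    -> [ 0.48  -0.349  0.083] [-180.    19.6  -46.7]
```

>>> carry_out:
  commands:
    - [-0.014, 0.006, -0.036, 0, 0, 0]
    - [-0.028, 0.012, -0.072, 0.001, -0.02, 0.003]
    - [-0.042, 0.019, -0.1, 0.002, -0.04, 0.006]
    - [-0.055, 0.025, -0.125, 0.004, -0.06, 0.012]
    - [-0.069, 0.032, -0.145, 0.005, -0.083, 0.016]

```text
time: 29.6
tool_pos: [0.4601, 0.1603, 0.3028]
ee_rot: [-3.139, 0.34, -0.663]
wrist_force: [0.2, 0.2, -5.6]
width: 0.0256
finger_force: 30.2
```

>>> carry_out:
  commands:
    - [0.006, 0.027, -0.017, 0.002, 0, 0.007]
    - [0.011, 0.054, -0.034, 0.005, 0, 0.013]
    - [0.017, 0.081, -0.05, 0.007, 0, 0.02]
    - [0.022, 0.108, -0.067, 0.01, 0, 0.026]
    - [0.028, 0.135, -0.084, 0.012, 0, 0.033]

```text
time: 30.1
tool_pos: [0.4194, 0.0194, 0.3713]
ee_rot: [-3.14, 0.341, -0.698]
wrist_force: [0.8, 0.9, -5.5]
width: 0.0259
finger_force: 30.1
```

>>> carry_out:
  commands:
    - [0.023, 0.026, -0.008, 0.003, 0, 0.01]
    - [0.047, 0.053, -0.016, 0.007, 0, 0.02]
    - [0.07, 0.079, -0.025, 0.01, 0, 0.03]
    - [0.094, 0.106, -0.033, 0.014, 0, 0.04]
    - [0.117, 0.132, -0.041, 0.017, 0, 0.049]

```text
time: 30.6
tool_pos: [0.43, -0.162, 0.3699]
ee_rot: [-3.141, 0.34, -0.751]
wrist_force: [1.3, 0.1, -4.8]
width: 0.0257
finger_force: 30.1
```

>>> carry_out:
  commands:
    - [0.033, 0.021, 0.011, 0.004, 0, 0.012]
    - [0.066, 0.042, 0.023, 0.009, 0, 0.024]
    - [0.1, 0.062, 0.034, 0.013, 0, 0.037]
    - [0.133, 0.083, 0.046, 0.018, 0, 0.049]
    - [0.166, 0.104, 0.057, 0.022, 0, 0.061]

```text
time: 31.1
tool_pos: [0.4598, -0.3316, 0.2593]
ee_rot: [-3.141, 0.341, -0.815]
wrist_force: [0.0, 0.7, -5.2]
width: 0.026
finger_force: 30.1
```

>>> carry_out:
  commands:
    - [0.017, 0, 0.031, 0, 0, 0]
    - [0.034, -0.001, 0.063, 0, 0, 0]
    - [0.052, -0.001, 0.094, 0, 0, 0]
    - [0.069, -0.002, 0.126, 0, 0, 0]
    - [0.086, -0.002, 0.157, 0, 0, 0]

```text
time: 31.6
tool_pos: [0.4808, -0.3495, 0.0819]
ee_rot: [-3.141, 0.341, -0.815]
wrist_force: [0.5, 0.7, -4.9]
width: 0.0259
finger_force: 30.1
```

>>> carry_out:
  commands:
    - [0, 0, 0, 0, 0, 0]
    - [0, 0, 0, 0, 0, 0]
    - [0, 0, 0, 0, 0, 0]
    - [0, 0, 0, 0, 0, 0]
    - [0, 0, 0, 0, 0, 0]

```text
time: 32.1
tool_pos: [0.4812, -0.35, 0.0859]
ee_rot: [-3.141, 0.338, -0.815]
wrist_force: [-0.2, -0.1, -6.3]
width: 0.0257
finger_force: 30.1
```

```bash
python3 -c "
from mal import *
PIN[9]=np.array([.5228,-.3946,0])
a=top(); show([[face(9,-46.7,.02,*a)],[face(9,-46.7,.003,*a)]])"
```

```text
tcp [ 0.4812 -0.35    0.0859] [-180.    19.4  -46.7] top [ 0.033  -0.0003 -0.0925] r 0.0273 slope -19.23 0.03 22680
0 [0.014, 0.001, 0.04, 0.0, 0.003, 0.0]
    -> [ 0.48  -0.35   0.043] [-180.    19.2  -46.7]
1 [0.005, 0.0, 0.016, 0.0, 0.0, 0.0]
    -> [ 0.48  -0.35   0.026] [-180.    19.2  -46.7]
```

>>> carry_out:
  commands:
    - [0.004, 0, 0.012, 0, 0.003, 0]
    - [0.008, 0, 0.024, 0, 0.003, 0]
    - [0.014, 0.001, 0.04, 0, 0.003, 0]
    - [0.014, 0.001, 0.04, 0, 0.003, 0]
    - [0.014, 0.001, 0.04, 0, 0.003, 0]

```text
time: 32.65
tool_pos: [0.4787, -0.3492, 0.0395]
ee_rot: [3.142, 0.343, -0.815]
wrist_force: [-0.3, -0.6, -4.5]
width: 0.0264
finger_force: 30.1
```

>>> carry_out:
  commands:
    - [0.001, 0, 0.004, 0, 0, 0]
    - [0.003, 0, 0.008, 0, 0, 0]
    - [0.004, 0, 0.012, 0, 0, 0]
    - [0.005, 0, 0.016, 0, 0, 0]
    - [0.005, 0, 0.016, 0, 0, 0]

```text
time: 33.15
tool_pos: [0.4794, -0.3497, 0.0268]
ee_rot: [-3.141, 0.338, -0.815]
wrist_force: [-1.2, 1.1, 3.9]
width: 0.026
finger_force: 30.2
```

>>> carry_out:
  commands:
    - [0, 0, 0, 0, 0, 0]
    - [0, 0, 0, 0, 0, 0]
    - [0, 0, 0, 0, 0, 0]
    - [0, 0, 0, 0, 0, 0]
    - [0, 0, 0, 0, 0, 0]

```text
time: 33.65
tool_pos: [0.4794, -0.3497, 0.0268]
ee_rot: [-3.141, 0.337, -0.815]
wrist_force: [-1.4, 1.0, 5.6]
width: 0.0256
finger_force: 30.2
```

```bash
python3 -c "
from mal import *
PIN[9]=np.array([.5228,-.3946,0])
a=top();  c=cur(); q=np.tan(np.radians(a[1])); n=np.array([-q,0,1])/np.hypot(q,1); print('face',c[0]+c[1].apply(np.array(a[0])+.1*n), c[1].apply(n),get_obs()['wrist_force'])"
```

```text
tcp [ 0.4794 -0.3497  0.0268] [-180.    19.3  -46.7] top [ 0.0328 -0.0005 -0.0927] r 0.0273 slope -19.19 -0.13 22700
face [ 0.52192039 -0.39398475  0.00344882] [-0.00150352  0.0020742  -0.99999672] [-1.46393753  1.44708323  6.36601578]
```

On the mat and level. Open, straighten the tool, then lift.

>>> carry_out:
  commands:
    - [0, 0, 0, 0, 0, 0]
    - [0, 0, 0, 0, 0, 0]
    - [0, 0, 0, 0, 0, 0]
    - [0, 0, 0, 0, 0, 0]
    - [0, 0, 0, 0, 0, 0]
  jaw: 0.6

```text
time: 34.2
tool_pos: [0.4791, -0.3494, 0.0242]
ee_rot: [-3.141, 0.339, -0.815]
wrist_force: [-0.3, 0.6, 0.1]
width: 0.0559
finger_force: 0.0
```

>>> carry_out:
  commands:
    - [0.001, 0, 0, 0, 0.08, 0]
    - [0.003, 0, 0, 0, 0.16, 0]
    - [0.005, 0, -0.001, 0, 0.25, 0]
    - [0.006, 0, -0.001, 0, 0.336, 0]
    - [0.006, 0, -0.001, 0, 0.336, 0]

```text
time: 34.7
tool_pos: [0.4816, -0.3518, 0.0232]
ee_rot: [-3.141, 0.005, -0.814]
wrist_force: [-0.4, 0.2, -0.1]
width: 0.0564
finger_force: 0.0
```

>>> carry_out:
  commands:
    - [0, 0, -0.03, 0, 0, 0]
    - [0, 0, -0.07, 0, 0, 0]
    - [0, 0, -0.12, 0, 0, 0]
    - [0, 0, -0.16, 0, 0, 0]
    - [0, 0, -0.2, 0, 0, 0]

```text
time: 35.2
tool_pos: [0.4839, -0.3547, 0.2257]
ee_rot: [-3.141, 0.003, -0.815]
wrist_force: [0.2, -0.2, -0.2]
width: 0.0564
finger_force: 0.0
```

```bash
cat > cov.py <<'E'
from plan import *
from scipy import ndimage
def covers(n="side"):
    s=snapshot(n); X=cloud(s); I=s["img"].astype(int)
    w=np.isfinite(X[...,0])&(I.min(2)>150)&(X[...,2]>.0295)&(X[...,2]<.039)&(X[...,0]>.25)&(X[...,0]<.75)&(X[...,1]>.1)&(X[...,1]<.6)
    L,k=ndimage.label(ndimage.binary_opening(w,iterations=1))
    for i in range(1,k+1):
        P=X[L==i]
        if len(P)<150: continue
        zt=np.median(P[:,2]); P=P[P[:,2]>zt-.0025]
        r=rect(P[:,:2]); a=r[2]+(90 if r[1][1]>r[1][0] else 0); print(n,np.round(r[0],4),np.round(r[1],4),"long axis",round(a,1),len(P),zt.round(4))
E
python3 -c "
from cov import *
print(cur()[0]); covers('side'); covers('scene')
s=snapshot('side'); Q=cloud(s).reshape(-1,3); Q=Q[np.isfinite(Q[:,0])]
m=(np.abs(Q[:,0]-.52)<.08)&(np.abs(Q[:,1]+.39)<.07)&(Q[:,2]>.1)&(Q[:,2]<.108); print(rect(Q[m][:,:2]))
"
```

```text
[ 0.48394774 -0.35468999  0.22570711]
side [0.5518 0.4162] [0.0632 0.1262] long axis 159.8 2182 0.0348
side [0.4114 0.3551] [0.1248 0.0664] long axis 6.7 2262 0.0347
scene [0.4147 0.3548] [0.1297 0.0675] long axis 6.9 431 0.0344
scene [0.5562 0.4148] [0.0639 0.1338] long axis 159.2 493 0.0343
((0.5230441093444824, -0.38963258266448975), (0.052511923015117645, 0.05605221912264824), 20.99690055847168)
```

```bash
python3 -c "
from cov import *
show([[(np.array([.41,-.17,.33]),down(-25))],[(np.array([.37,.05,.34]),down(-5))],[(np.array([.375,.26,.28]),down(6.8))],[(np.array([.375,.351,.2]),down(6.8))]])"
```

```text
0 [-0.187, -0.073, -0.103, 0.0, -0.005, -0.379]
    -> [ 0.41 -0.17  0.33] [-180.    0.  -25.]
1 [-0.129, -0.182, -0.01, 0.0, 0.0, -0.349]
    -> [0.37 0.05 0.34] [-180.    0.   -5.]
2 [-0.013, -0.21, 0.06, 0.0, 0.0, -0.206]
    -> [0.375 0.26  0.28 ] [-180.     0.     6.8]
3 [0.011, -0.09, 0.08, 0.0, 0.0, 0.0]
    -> [0.375 0.351 0.2  ] [-180.     0.     6.8]
```

>>> carry_out:
  commands:
    - [-0.187, -0.073, -0.103, 0, -0.005, -0.379]
    - [-0.187, -0.073, -0.103, 0, -0.005, -0.379]
    - [-0.187, -0.073, -0.103, 0, -0.005, -0.379]
    - [-0.187, -0.073, -0.103, 0, -0.005, -0.379]
    - [-0.187, -0.073, -0.103, 0, -0.005, -0.379]
  jaw: 1

```text
time: 35.85
tool_pos: [0.4078, -0.1661, 0.3283]
ee_rot: [-3.139, 0.008, -0.434]
wrist_force: [1.2, 0.6, 0.2]
width: 0.0923
finger_force: 0.0
```

>>> carry_out:
  commands:
    - [-0.129, -0.182, -0.01, 0, 0, -0.349]
    - [-0.129, -0.182, -0.01, 0, 0, -0.349]
    - [-0.129, -0.182, -0.01, 0, 0, -0.349]
    - [-0.129, -0.182, -0.01, 0, 0, -0.349]
    - [-0.129, -0.182, -0.01, 0, 0, -0.349]

```text
time: 36.35
tool_pos: [0.3675, 0.0539, 0.3375]
ee_rot: [-3.136, 0.009, -0.083]
wrist_force: [0.2, 0.1, 1.4]
width: 0.094
finger_force: 0.0
```

>>> carry_out:
  commands:
    - [-0.013, -0.21, 0.06, 0, 0, -0.206]
    - [-0.013, -0.21, 0.06, 0, 0, -0.206]
    - [-0.013, -0.21, 0.06, 0, 0, -0.206]
    - [-0.013, -0.21, 0.06, 0, 0, -0.206]
    - [-0.013, -0.21, 0.06, 0, 0, -0.206]

```text
time: 36.85
tool_pos: [0.372, 0.2648, 0.2752]
ee_rot: [-3.137, 0.013, 0.124]
wrist_force: [0.4, -1.1, 0.5]
width: 0.0942
finger_force: 0.0
```

>>> carry_out:
  commands:
    - [0.011, -0.09, 0.08, 0, 0, 0]
    - [0.011, -0.09, 0.08, 0, 0, 0]
    - [0.011, -0.09, 0.08, 0, 0, 0]
    - [0.011, -0.09, 0.08, 0, 0, 0]
    - [0.011, -0.09, 0.08, 0, 0, 0]

```text
time: 37.35
tool_pos: [0.3737, 0.3521, 0.1999]
ee_rot: [-3.137, 0.006, 0.119]
wrist_force: [0.7, 0.7, 0.3]
width: 0.0937
finger_force: 0.0
```

>>> carry_out:
  commands:
    - [0, 0, 0, 0, 0, 0]
    - [0, 0, 0, 0, 0, 0]
    - [0, 0, 0, 0, 0, 0]
    - [0, 0, 0, 0, 0, 0]
    - [0, 0, 0, 0, 0, 0]

```text
time: 37.85
tool_pos: [0.3736, 0.3526, 0.2004]
ee_rot: [-3.135, 0.004, 0.119]
wrist_force: [0.0, 0.1, 0.1]
width: 0.0943
finger_force: 0.0
```

```bash
python3 -c "
from cov import *
c=cur(); print(c[0]); covers('wrist'); covers('side')
"
```

```text
[0.37356353 0.35257831 0.2003727 ]
wrist [0.5344 0.4211] [0.0639 0.0846] long axis 159.5 6243 0.0343
wrist [0.4107 0.3531] [0.1242 0.0631] long axis 6.6 8683 0.0344
side [0.5513 0.4161] [0.0635 0.1271] long axis 159.5 2185 0.0349
side [0.4108 0.3556] [0.1244 0.0665] long axis 6.4 2223 0.0348
```

```bash
python3 -c "
from cov import *
R=down(6.6); p=np.array([.4108,.3533,0])+Ro.from_euler('z',6.6,degrees=True).apply([-.028,0,0])
show([[(p+[0,0,.08],R)],[(p+[0,0,.014],R)]])"
```

```text
0 [0.01, 0.004, 0.12, -0.006, 0.005, 0.004]
    -> [0.383 0.351 0.08 ] [-180.    -0.     6.6]
1 [0.0, 0.0, 0.066, 0.0, 0.0, 0.0]
    -> [0.383 0.351 0.014] [-180.    -0.     6.6]
```

>>> carry_out:
  commands:
    - [0.01, 0.004, 0.04, -0.006, 0.005, 0.004]
    - [0.01, 0.004, 0.08, -0.006, 0.005, 0.004]
    - [0.01, 0.004, 0.12, -0.006, 0.005, 0.004]
    - [0.01, 0.004, 0.12, -0.006, 0.005, 0.004]
    - [0.01, 0.004, 0.12, -0.006, 0.005, 0.004]

```text
time: 38.45
tool_pos: [0.3829, 0.3505, 0.0799]
ee_rot: [3.141, 0.001, 0.115]
wrist_force: [-0.4, 0.0, 0.9]
width: 0.0942
finger_force: 0.0
```

>>> carry_out:
  commands:
    - [0, 0, 0.02, 0, 0, 0]
    - [0, 0, 0.045, 0, 0, 0]
    - [0, 0, 0.066, 0, 0, 0]
    - [0, 0, 0.066, 0, 0, 0]
    - [0, 0, 0.066, 0, 0, 0]

```text
time: 38.95
tool_pos: [0.3846, 0.3518, 0.0164]
ee_rot: [-3.14, -0.003, 0.115]
wrist_force: [0.3, -0.4, 0.1]
width: 0.0944
finger_force: 0.0
```

>>> carry_out:
  commands:
    - [0, 0, 0, 0, 0, 0]
    - [0, 0, 0, 0, 0, 0]
    - [0, 0, 0, 0, 0, 0]
    - [0, 0, 0, 0, 0, 0]
    - [0, 0, 0, 0, 0, 0]
  jaw: 0.3

```text
time: 39.45
tool_pos: [0.3833, 0.3508, 0.0143]
ee_rot: [-3.141, -0.0, 0.115]
wrist_force: [0.5, -0.5, 1.6]
width: 0.0627
finger_force: 30.0
```

>>> carry_out:
  commands:
    - [0, 0, 0, 0, 0, 0]
    - [0, 0, -0.01, 0, 0, 0]
    - [0, 0, -0.04, 0, 0, 0]
    - [0, 0, -0.08, 0, 0, 0]
    - [0, 0, -0.1, 0, 0, 0]

```text
time: 39.95
tool_pos: [0.3841, 0.3515, 0.1174]
ee_rot: [-3.139, -0.004, 0.115]
wrist_force: [-0.0, 0.3, -1.2]
width: 0.0628
finger_force: 30.0
```

>>> carry_out:
  commands:
    - [0, 0, 0, 0, 0, 0]
    - [0, 0, 0, 0, 0, 0]
    - [0, 0, 0, 0, 0, 0]
    - [0, 0, 0, 0, 0, 0]
    - [0, 0, 0, 0, 0, 0]

```text
time: 40.45
tool_pos: [0.3823, 0.3501, 0.1122]
ee_rot: [3.14, 0.003, 0.115]
wrist_force: [-0.1, -0.6, -1.8]
width: 0.0628
finger_force: 30.0
```

```bash
cat >> cov.py <<'E'
def held():
    c=cur(); s=snapshot("wrist"); X=cloud(s); I=s["img"].astype(int); X=X[np.isfinite(X[...,0])&(I.min(2)>150)]
    T=c[1].inv().apply(X-c[0]); T=T[(np.abs(T[:,0])<.13)&(np.abs(T[:,1])<.045)&(T[:,2]>-.035)&(T[:,2]<-.005)]
    z=np.median(T[:,2]); t=T[np.abs(T[:,2]-z)<.002]; q=np.linalg.lstsq(np.c_[t[:,:2],np.ones(len(t))],t[:,2],rcond=None)[0]
    print("tcp",c[0].round(4),c[1].as_euler('xyz',degrees=True).round(2),"held",rect(t[:,:2]),"xrange",t[:,0].min(),t[:,0].max(),"z",z,"slopes",np.degrees(q[:2]),len(t))
E
python3 -c "
from cov import *
held(); o=get_obs(); print(o['width'],o['finger_force'])"
```

```text
tcp [0.3823 0.3501 0.1122] [1.7991e+02 1.6000e-01 6.5900e+00] held ((0.033736977726221085, 9.605288505554199e-05), (0.06325439363718033, 0.11257749050855637), 89.98541259765625) xrange -0.02254974714510353 0.09002575903936219 z -0.0200339437191234 slopes [ 0.12567029 -0.01732259] 33646
0.06273297146638745 29.999461993575096
```

```bash
python3 -c "
from cov import *
R=down(np.degrees(phi)); q=lambda z:(foot(-.028,.1305,z),R)
show([[(np.array([.42,.25,.10]),down(5))],[q(.08)],[q(.04)]])"
```

```text
0 [0.026, 0.104, 0.013, 0.001, 0.002, 0.028]
    -> [0.42 0.25 0.1 ] [180.   0.   5.]
1 [0.058, 0.124, 0.02, 0.0, 0.0, 0.031]
    -> [0.489 0.131 0.08 ] [180.    0.    3.2]
2 [0.0, 0.0, 0.04, 0.0, 0.0, 0.0]
    -> [0.489 0.131 0.04 ] [180.    0.    3.2]
```

>>> carry_out:
  commands:
    - [0.006, 0.026, 0.003, 0, 0, 0.007]
    - [0.013, 0.052, 0.006, 0, 0, 0.014]
    - [0.02, 0.078, 0.01, 0, 0, 0.021]
    - [0.026, 0.104, 0.013, 0.001, 0.002, 0.028]
    - [0.026, 0.104, 0.013, 0.001, 0.002, 0.028]

```text
time: 41.0
tool_pos: [0.4212, 0.2477, 0.0999]
ee_rot: [3.141, -0.0, 0.083]
wrist_force: [0.0, 0.6, -1.5]
width: 0.0627
finger_force: 30.0
```

>>> carry_out:
  commands:
    - [0.014, 0.031, 0.005, 0, 0, 0.008]
    - [0.029, 0.062, 0.01, 0, 0, 0.016]
    - [0.043, 0.093, 0.015, 0, 0, 0.024]
    - [0.058, 0.124, 0.02, 0, 0, 0.031]
    - [0.058, 0.124, 0.02, 0, 0, 0.031]

```text
time: 41.5
tool_pos: [0.4905, 0.1294, 0.0798]
ee_rot: [3.141, -0.001, 0.052]
wrist_force: [0.3, 0.2, -1.3]
width: 0.0624
finger_force: 30.0
```

>>> carry_out:
  commands:
    - [0, 0, 0.01, 0, 0, 0]
    - [0, 0, 0.02, 0, 0, 0]
    - [0, 0, 0.03, 0, 0, 0]
    - [0, 0, 0.03, 0, 0, 0]
    - [0, 0, 0.03, 0, 0, 0]

```text
time: 42.0
tool_pos: [0.4888, 0.1325, 0.0502]
ee_rot: [-3.141, -0.0, 0.057]
wrist_force: [0.0, 0.2, -1.5]
width: 0.063
finger_force: 30.0
```

```bash
python3 -c "
from cov import *
R=down(np.degrees(phi)); q=lambda z:(foot(-.028,.1305,z),R); held(); show([[q(.04)],[q(.014)]])
s=snapshot('side'); X=cloud(s); I=s['img'].astype(int); P=X[np.isfinite(X[...,0])&(I.min(2)>120)]
P=P[(np.abs(P[:,0]-.52)<.1)&(np.abs(P[:,1]-.13)<.06)&(P[:,2]>.06)&(P[:,2]<.08)]; print(len(P),rect(P[:,:2]),foot(0,.1305,0))
cv2.imwrite('pics/side3.png',cv2.resize(s['img'][200:400,220:460,::-1],None,fx=3,fy=3))
"
```

```text
tcp [0.4888 0.1325 0.0502] [-1.7995e+02 -3.0000e-02  3.2800e+00] held ((0.033849965780973434, 0.0004167519509792328), (0.11222118884325027, 0.06340614706277847), 0.17848734557628632) xrange -0.022324051071312967 0.08994943913183047 z -0.020080119921775393 slopes [ 0.11061508 -0.03171094] 33800
0 [-0.001, 0.001, 0.011, -0.001, -0.002, 0.001]
    -> [0.488 0.131 0.04 ] [-180.     0.     3.2]
1 [0.0, 0.0, 0.026, 0.0, 0.0, 0.0]
    -> [0.488 0.131 0.014] [-180.     0.     3.2]
940 ((0.5173959732055664, 0.13834622502326965), (0.12612779438495636, 0.08769971132278442), 4.973083019256592) [0.51636097 0.13249907 0.        ]
```

View pics/side3.png

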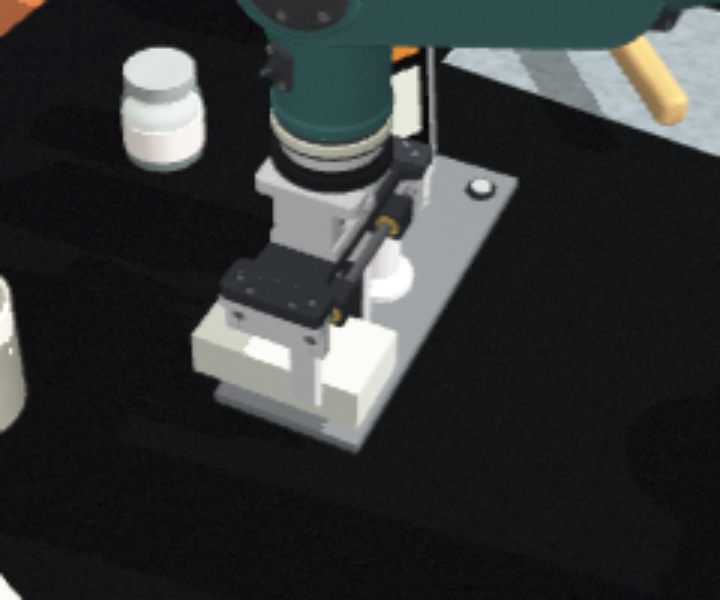

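The cover (side crop px 295,360) hangs aligned over the foot's hob end. Lower it.

>>> carry_out:
  commands:
    - [-0.001, 0.001, 0.01, -0.001, -0.002, 0.001]
    - [-0.001, 0.001, 0.018, -0.001, -0.002, 0.001]
    - [-0.001, 0.001, 0.026, -0.001, -0.002, 0.001]
    - [-0.001, 0.001, 0.032, -0.001, -0.002, 0.001]
    - [-0.001, 0.001, 0.036, -0.001, -0.002, 0.001]

```text
time: 42.6
tool_pos: [0.488, 0.1307, 0.0142]
ee_rot: [3.141, 0.002, 0.055]
wrist_force: [-9.4, -1.5, 18.3]
width: 0.0629
finger_force: 30.0
```

>>> carry_out:
  commands:
    - [0, 0, 0, 0, 0, 0]
    - [0, 0, 0, 0, 0, 0]
    - [0, 0, 0, 0, 0, 0]
    - [0, 0, 0, 0, 0, 0]
    - [0, 0, 0, 0, 0, 0]

```text
time: 43.1
tool_pos: [0.4886, 0.1309, 0.0148]
ee_rot: [3.142, 0.0, 0.055]
wrist_force: [0.6, 0.2, -0.8]
width: 0.0624
finger_force: 30.0
```

```bash
python3 -c "
from cov import *
held(); print(get_obs()['wrist_force'])"
```

```text
tcp [0.4886 0.1309 0.0148] [1.80e+02 1.00e-02 3.15e+00] held ((0.03377868980169296, 0.0004247203469276428), (0.11249516159296036, 0.0634300634264946), 0.1138504147529602) xrange -0.0225250435512485 0.09005033039143498 z -0.02012169962846802 slopes [0.09907705 0.04123113] 33768
[-0.20610156  0.13142754 -1.49857054]
```

>>> carry_out:
  commands:
    - [0, 0, 0.001, 0, 0, 0]
    - [0, 0, 0.001, 0, 0, 0]
    - [0, 0, 0.001, 0, 0, 0]
    - [0, 0, 0.001, 0, 0, 0]
    - [0, 0, 0.001, 0, 0, 0]
  jaw: 0.95

```text
time: 43.65
tool_pos: [0.4887, 0.1309, 0.0139]
ee_rot: [3.142, 0.0, 0.055]
wrist_force: [0.2, -0.6, -0.0]
width: 0.0889
finger_force: 0.0
```

>>> carry_out:
  commands:
    - [0, 0, -0.02, 0, 0, 0]
    - [0, 0, -0.05, 0, 0, 0]
    - [0, 0, -0.1, 0, 0, 0]
    - [0, 0, -0.15, 0, 0, 0]
    - [0, 0, -0.2, 0, 0, 0]

```text
time: 44.15
tool_pos: [0.4882, 0.1308, 0.2156]
ee_rot: [3.142, 0.0, 0.055]
wrist_force: [1.3, 0.3, 0.4]
width: 0.0895
finger_force: 0.0
```

>>> carry_out:
  commands:
    - [0, 0, 0, 0, 0, 0]
    - [0, 0, 0, 0, 0, 0]
    - [0, 0, 0, 0, 0, 0]
    - [0, 0, 0, 0, 0, 0]
    - [0, 0, 0, 0, 0, 0]

```text
time: 44.65
tool_pos: [0.4878, 0.1307, 0.2117]
ee_rot: [3.141, 0.004, 0.055]
wrist_force: [0.3, -0.2, -0.2]
width: 0.089
finger_force: 0.0
```

```bash
python3 -c "
from cov import *
print(cur()[0],foot(0,.1305,0)); covers('wrist');covers('side')
s=snapshot('side'); Q=cloud(s).reshape(-1,3); Q=Q[np.isfinite(Q[:,0])]; Q=Q[(np.abs(Q[:,0]-.516)<.055)&(np.abs(Q[:,1]-.1325)<.025)&(Q[:,2]>.02)&(Q[:,2]<.05)]
q=np.linalg.lstsq(np.c_[Q[:,:2]-[.516,.1325],np.ones(len(Q))],Q[:,2],rcond=None)[0]; print(np.degrees(q[:2]),q[2])
"
```

```text
[0.48776211 0.1307455  0.21168054] [0.51636097 0.13249907 0.        ]
wrist [0.5531 0.4146] [0.0651 0.1246] long axis 159.4 7719 0.0343
wrist [0.5161 0.1318] [0.1237 0.0629] long axis 2.9 7924 0.0344
side [0.5163 0.134 ] [0.1255 0.067 ] long axis 2.9 1322 0.0349
side [0.5523 0.416 ] [0.0634 0.1259] long axis 159.4 2179 0.0348
[-0.05058168 -0.04956502] 0.0351279381707384
```

Cover 1 sits flat (top 35 mm, no slope, centred). Next, cover 2.

```bash
python3 -c "
from cov import *
show([[(np.array([.46,.22,.30]),down(42))],[(np.array([.48,.32,.30]),down(81))],[(np.array([.50,.40,.26]),down(120))],[(np.array([.5132,.43,.15]),down(159.4))]])"
```

```text
0 [-0.024, -0.091, -0.087, 0.0, 0.002, -0.678]
    -> [0.46 0.22 0.3 ] [-180.   -0.   42.]
1 [0.082, -0.06, 0.0, 0.0, 0.0, -0.681]
    -> [0.48 0.32 0.3 ] [-180.   -0.   81.]
2 [0.082, 0.007, 0.04, 0.0, 0.0, -0.68]
    -> [0.5  0.4  0.26] [-180.   -0.  120.]
3 [0.02, 0.027, 0.11, 0.0, 0.0, -0.688]
    -> [0.513 0.431 0.15 ] [180.   -0.  159.4]
```

>>> carry_out:
  commands:
    - [-0.024, -0.091, -0.087, 0, 0.002, -0.678]
    - [-0.024, -0.091, -0.087, 0, 0.002, -0.678]
    - [-0.024, -0.091, -0.087, 0, 0.002, -0.678]
    - [-0.024, -0.091, -0.087, 0, 0.002, -0.678]
    - [-0.024, -0.091, -0.087, 0, 0.002, -0.678]
  jaw: 1

```text
time: 45.3
tool_pos: [0.4597, 0.2214, 0.3018]
ee_rot: [3.14, -0.003, 0.739]
wrist_force: [-0.3, 0.2, -0.4]
width: 0.094
finger_force: 0.0
```

>>> carry_out:
  commands:
    - [0.082, -0.06, 0, 0, 0, -0.681]
    - [0.082, -0.06, 0, 0, 0, -0.681]
    - [0.082, -0.06, 0, 0, 0, -0.681]
    - [0.082, -0.06, 0, 0, 0, -0.681]
    - [0.082, -0.06, 0, 0, 0, -0.681]

```text
time: 45.8
tool_pos: [0.4804, 0.3206, 0.3]
ee_rot: [3.141, -0.0, 1.42]
wrist_force: [-0.5, 0.0, 0.5]
width: 0.0941
finger_force: 0.0
```

>>> carry_out:
  commands:
    - [0.082, 0.007, 0.04, 0, 0, -0.68]
    - [0.082, 0.007, 0.04, 0, 0, -0.68]
    - [0.082, 0.007, 0.04, 0, 0, -0.68]
    - [0.082, 0.007, 0.04, 0, 0, -0.68]
    - [0.082, 0.007, 0.04, 0, 0, -0.68]

```text
time: 46.3
tool_pos: [0.5002, 0.4002, 0.2597]
ee_rot: [-3.141, 0.0, 2.099]
wrist_force: [1.1, -0.2, 0.3]
width: 0.094
finger_force: 0.0
```

>>> carry_out:
  commands:
    - [0.02, 0.027, 0.03, 0, 0, -0.688]
    - [0.02, 0.027, 0.06, 0, 0, -0.688]
    - [0.02, 0.027, 0.11, 0, 0, -0.688]
    - [0.02, 0.027, 0.11, 0, 0, -0.688]
    - [0.02, 0.027, 0.11, 0, 0, -0.688]

```text
time: 46.8
tool_pos: [0.5119, 0.4294, 0.1459]
ee_rot: [-3.136, -0.004, 2.787]
wrist_force: [-0.1, 0.5, 0.7]
width: 0.094
finger_force: 0.0
```

>>> carry_out:
  commands:
    - [0, 0, 0, 0, 0, 0]
    - [0, 0, 0, 0, 0, 0]
    - [0, 0, 0, 0, 0, 0]
    - [0, 0, 0, 0, 0, 0]
    - [0, 0, 0, 0, 0, 0]

```text
time: 47.3
tool_pos: [0.514, 0.4308, 0.1514]
ee_rot: [3.14, 0.002, 2.782]
wrist_force: [0.2, -0.1, -0.1]
width: 0.0939
finger_force: 0.0
```

```bash
python3 -c "
from cov import *
c=cur(); print(c[0],c[1].as_euler('xyz',degrees=True)); covers('wrist');covers('side')
R=down(159.4); p=np.array([.5528,.4149,0])+R.apply([.042,0,0]); show([[(p+[0,0,.07],R)],[(p+[0,0,.014],R)]])"
```

```text
[0.51403184 0.43079987 0.15141633] [1.79896503e+02 9.33989845e-02 1.59369334e+02]
wrist [0.551  0.4155] [0.0632 0.1201] long axis 159.5 9466 0.0343
wrist [0.4636 0.1599] [0.0149 0.0166] long axis 145.1 205 0.0341
side [0.5166 0.134 ] [0.1243 0.0672] long axis 2.8 1318 0.0348
side [0.5515 0.4162] [0.0634 0.1263] long axis 159.7 2040 0.0349
0 [0.0, -0.001, 0.081, 0.001, 0.001, 0.0]
    -> [0.514 0.43  0.07 ] [180.    0.  159.4]
1 [0.0, 0.0, 0.056, 0.0, 0.0, 0.0]
    -> [0.514 0.43  0.014] [180.    0.  159.4]
```

>>> carry_out:
  commands:
    - [0, 0, 0.03, 0.001, 0.001, 0]
    - [0, 0, 0.06, 0.001, 0.001, 0]
    - [0, 0, 0.081, 0.001, 0.001, 0]
    - [0, 0, 0.081, 0.001, 0.001, 0]
    - [0, 0, 0.081, 0.001, 0.001, 0]

```text
time: 47.9
tool_pos: [0.514, 0.4308, 0.0702]
ee_rot: [-3.141, -0.0, 2.782]
wrist_force: [0.5, -0.3, 0.9]
width: 0.0938
finger_force: 0.0
```

>>> carry_out:
  commands:
    - [0, 0, 0.02, 0, 0, 0]
    - [0, 0, 0.04, 0, 0, 0]
    - [0, 0, 0.055, 0, 0, 0]
    - [0, 0, 0.055, 0, 0, 0]
    - [0, 0, 0.055, 0, 0, 0]

```text
time: 48.4
tool_pos: [0.5145, 0.4311, 0.016]
ee_rot: [3.14, 0.001, 2.782]
wrist_force: [-1.0, 1.0, -0.5]
width: 0.0941
finger_force: 0.0
```

>>> carry_out:
  commands:
    - [0, 0, 0, 0, 0, 0]
    - [0, 0, 0, 0, 0, 0]
    - [0, 0, 0, 0, 0, 0]
    - [0, 0, 0, 0, 0, 0]
    - [0, 0, 0, 0, 0, 0]
  jaw: 0.3

```text
time: 48.9
tool_pos: [0.5141, 0.4307, 0.0155]
ee_rot: [3.141, 0.0, 2.782]
wrist_force: [-1.0, 0.0, 1.3]
width: 0.063
finger_force: 30.0
```

>>> carry_out:
  commands:
    - [0, 0, 0, 0, 0, 0]
    - [0, 0, -0.02, 0, 0, 0]
    - [0, 0, -0.06, 0, 0, 0]
    - [0, 0, -0.1, 0, 0, 0]
    - [0, 0, -0.15, 0, 0, 0]

```text
time: 49.4
tool_pos: [0.5127, 0.43, 0.1636]
ee_rot: [-3.138, -0.003, 2.782]
wrist_force: [0.6, 0.9, -0.2]
width: 0.0628
finger_force: 30.0
```

>>> carry_out:
  commands:
    - [0, 0, 0, 0, 0, 0]
    - [0, 0, 0, 0, 0, 0]
    - [0, 0, 0, 0, 0, 0]
    - [0, 0, 0, 0, 0, 0]
    - [0, 0, 0, 0, 0, 0]

```text
time: 49.9
tool_pos: [0.5131, 0.4302, 0.1623]
ee_rot: [-3.138, -0.002, 2.782]
wrist_force: [-0.3, -0.1, -1.3]
width: 0.0626
finger_force: 30.0
```

```bash
python3 -c "
from cov import *
held(); print(get_obs()['width'])
R=down(np.degrees(phi)); q=lambda z:(foot(.042,-.1305,z),R)
show([[(np.array([.46,.30,.30]),down(120))],[(np.array([.42,.17,.37]),down(80))],[(np.array([.41,.0,.38]),down(42))],[(np.array([.48,-.14,.32]),down(3.2))],[q(.12)]])"
```

```text
tcp [0.5131 0.4302 0.1623] [-1.7980e+02 -1.3000e-01  1.5939e+02] held ((-0.026021242141723633, -0.00025989487767219543), (0.09276911616325378, 0.08633054792881012), 0.3357335329055786) xrange -0.07237596872880753 0.02052899596722971 z -0.018825147369013275 slopes [-0.12481608  0.0532447 ] 16498
0.06277910964141788
0 [0.004, -0.141, -0.137, -0.003, -0.001, 0.688]
    -> [0.46 0.3  0.3 ] [-180.    0.  120.]
1 [-0.092, -0.1, -0.07, 0.0, 0.0, 0.698]
    -> [0.42 0.17 0.37] [180.   0.  80.]
2 [-0.169, 0.02, -0.01, 0.0, 0.0, 0.663]
    -> [0.41 0.   0.38] [180.   0.  42.]
3 [-0.042, 0.151, 0.06, 0.0, 0.0, 0.677]
    -> [ 0.48 -0.14  0.32] [180.    0.    3.2]
4 [0.094, -0.009, 0.2, 0.0, 0.0, 0.0]
    -> [ 0.573 -0.126  0.12 ] [180.    0.    3.2]
```

```bash
python3 -c "
from cov import *
R=down(np.degrees(phi)); q=lambda z:(foot(.042,-.1305,z),R)
a=(np.array([.41,.0,.38]),down(42))
show([[(np.array([.52,-.15,.36]),down(10))],[(np.array([.573,-.14,.30]),R)],[q(.12)],[q(.05)]],a)"
```

```text
0 [-0.019, 0.185, 0.02, 0.0, 0.0, 0.559]
    -> [ 0.52 -0.15  0.36] [180.   0.  10.]
1 [0.054, -0.001, 0.06, 0.0, 0.0, 0.119]
    -> [ 0.573 -0.14   0.3  ] [180.    0.    3.2]
2 [0.001, -0.014, 0.18, 0.0, 0.0, 0.0]
    -> [ 0.573 -0.126  0.12 ] [180.    0.    3.2]
3 [0.0, 0.0, 0.07, 0.0, 0.0, 0.0]
    -> [ 0.573 -0.126  0.05 ] [180.    0.    3.2]
```

>>> carry_out:
  commands:
    - [0.001, -0.028, -0.027, -0.001, 0, 0.138]
    - [0.002, -0.056, -0.055, -0.001, 0, 0.275]
    - [0.002, -0.085, -0.082, -0.002, 0, 0.413]
    - [0.003, -0.113, -0.11, -0.002, 0, 0.55]
    - [0.004, -0.141, -0.137, -0.003, -0.001, 0.688]

```text
time: 50.45
tool_pos: [0.4599, 0.2991, 0.3025]
ee_rot: [3.139, -0.0, 2.088]
wrist_force: [0.1, -0.5, -0.4]
width: 0.0628
finger_force: 30.0
```

>>> carry_out:
  commands:
    - [-0.018, -0.02, -0.014, 0, 0, 0.14]
    - [-0.037, -0.04, -0.028, 0, 0, 0.279]
    - [-0.055, -0.06, -0.042, 0, 0, 0.419]
    - [-0.074, -0.08, -0.056, 0, 0, 0.558]
    - [-0.092, -0.1, -0.07, 0, 0, 0.698]

```text
time: 50.95
tool_pos: [0.4192, 0.1693, 0.3718]
ee_rot: [3.139, -0.002, 1.39]
wrist_force: [0.5, 0.0, -0.7]
width: 0.0628
finger_force: 30.0
```

>>> carry_out:
  commands:
    - [-0.034, 0.004, -0.002, 0, 0, 0.133]
    - [-0.068, 0.008, -0.004, 0, 0, 0.265]
    - [-0.101, 0.012, -0.006, 0, 0, 0.398]
    - [-0.135, 0.016, -0.008, 0, 0, 0.53]
    - [-0.169, 0.02, -0.01, 0, 0, 0.663]

```text
time: 51.45
tool_pos: [0.4096, -0.0008, 0.3811]
ee_rot: [3.141, -0.003, 0.728]
wrist_force: [0.2, -0.1, -0.3]
width: 0.0627
finger_force: 30.0
```

>>> carry_out:
  commands:
    - [-0.004, 0.037, 0.004, 0, 0, 0.112]
    - [-0.008, 0.074, 0.008, 0, 0, 0.224]
    - [-0.011, 0.111, 0.012, 0, 0, 0.335]
    - [-0.015, 0.148, 0.016, 0, 0, 0.447]
    - [-0.019, 0.185, 0.02, 0, 0, 0.559]

```text
time: 51.95
tool_pos: [0.5204, -0.1511, 0.3607]
ee_rot: [-3.14, -0.003, 0.169]
wrist_force: [0.5, 0.3, -1.2]
width: 0.0626
finger_force: 30.0
```

>>> carry_out:
  commands:
    - [0.02, 0, 0.01, 0, 0, 0.06]
    - [0.04, 0, 0.02, 0, 0, 0.119]
    - [0.054, -0.001, 0.04, 0, 0, 0.119]
    - [0.054, -0.001, 0.06, 0, 0, 0.119]
    - [0.054, -0.001, 0.06, 0, 0, 0.119]

```text
time: 52.45
tool_pos: [0.5719, -0.1388, 0.2968]
ee_rot: [-3.137, 0.005, 0.055]
wrist_force: [-0.9, -0.3, -1.1]
width: 0.0625
finger_force: 30.0
```

>>> carry_out:
  commands:
    - [0.001, -0.004, 0.045, 0, 0, 0]
    - [0.001, -0.008, 0.09, 0, 0, 0]
    - [0.001, -0.011, 0.135, 0, 0, 0]
    - [0.001, -0.014, 0.18, 0, 0, 0]
    - [0.001, -0.014, 0.18, 0, 0, 0]

```text
time: 52.95
tool_pos: [0.568, -0.123, 0.1136]
ee_rot: [-3.134, 0.013, 0.055]
wrist_force: [-0.4, 0.2, -2.8]
width: 0.0627
finger_force: 30.0
```

>>> carry_out:
  commands:
    - [0, 0, 0, 0, 0, 0]
    - [0, 0, 0, 0, 0, 0]
    - [0, 0, 0, 0, 0, 0]
    - [0, 0, 0, 0, 0, 0]
    - [0, 0, 0, 0, 0, 0]

```text
time: 53.45
tool_pos: [0.5745, -0.1253, 0.1233]
ee_rot: [-3.141, -0.006, 0.055]
wrist_force: [0.3, 0.7, -1.3]
width: 0.0624
finger_force: 30.0
```

```bash
python3 -c "
from cov import *
held(); R=down(np.degrees(phi)); q=lambda z:(foot(.042,-.1305,z),R); show([[q(.05)],[q(.016)]])
s=snapshot('scene'); X=cloud(s); I=s['img'].astype(int); P=X[np.isfinite(X[...,0])&(I.min(2)>120)]
P=P[(np.abs(P[:,0]-.53)<.1)&(np.abs(P[:,1]+.13)<.06)&(P[:,2]>.132)&(P[:,2]<.145)]; print(len(P),rect(P[:,:2]),foot(0,-.1305,0))
cv2.imwrite('pics/s5.png',cv2.resize(s['img'][180:340,180:390,::-1],None,fx=3,fy=3))
"
```

```text
tcp [ 0.5745 -0.1253  0.1233] [-179.97   -0.32    3.14] held ((-0.024885758757591248, 9.844452142715454e-05), (0.09234695881605148, 0.0632391944527626), 0.4814609885215759) xrange -0.07086198306994297 0.02145831551845221 z -0.01898720298832538 slopes [-0.08216895 -0.03272535] 16220
0 [-0.002, 0.001, 0.073, -0.001, -0.005, -0.001]
    -> [ 0.573 -0.126  0.05 ] [180.    0.    3.2]
1 [0.0, 0.0, 0.034, 0.0, 0.0, 0.0]
    -> [ 0.573 -0.126  0.016] [180.    0.    3.2]
699 ((0.534913182258606, -0.12783800065517426), (0.13145995140075684, 0.08793321251869202), 5.098159313201904) [ 0.53083903 -0.12809907  0.        ]
```

View pics/s5.png

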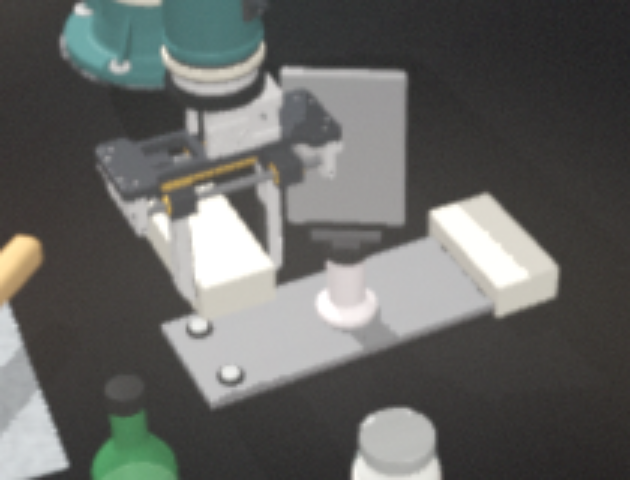

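Cover 2 (px 215,265) is held level above the robot-right end, and cover 1 is seated at px (495,260).

>>> carry_out:
  commands:
    - [-0.003, 0.001, 0.025, -0.001, -0.005, -0.001]
    - [-0.003, 0.001, 0.05, -0.001, -0.005, -0.001]
    - [-0.003, 0.001, 0.073, -0.001, -0.005, -0.001]
    - [-0.003, 0.001, 0.073, -0.001, -0.005, -0.001]
    - [-0.003, 0.001, 0.073, -0.001, -0.005, -0.001]

```text
time: 54.05
tool_pos: [0.5708, -0.126, 0.0486]
ee_rot: [-3.141, 0.003, 0.056]
wrist_force: [0.3, 1.1, -2.1]
width: 0.0628
finger_force: 30.0
```

>>> carry_out:
  commands:
    - [0, 0, 0, 0, 0, 0]
    - [0, 0, 0, 0, 0, 0]
    - [0, 0, 0, 0, 0, 0]
    - [0, 0, 0, 0, 0, 0]
    - [0, 0, 0, 0, 0, 0]

```text
time: 54.55
tool_pos: [0.5711, -0.126, 0.049]
ee_rot: [-3.141, 0.001, 0.056]
wrist_force: [-0.5, -0.4, -0.6]
width: 0.0629
finger_force: 30.0
```

```bash
python3 -c "
from cov import *
held(); R=down(np.degrees(phi)); show([[(foot(.041,-.1305,.016),R)]])"
```

```text
tcp [ 0.5711 -0.126   0.049 ] [-1.7998e+02  8.0000e-02  3.2100e+00] held ((-0.0250350683927536, 3.9167702198028564e-05), (0.09228515625, 0.0631898045539856), 0.4073716402053833) xrange -0.07102487702957733 0.021225402252600247 z -0.01895050165040227 slopes [-0.0558172  -0.01753255] 16231
0 [0.001, 0.0, 0.033, 0.0, 0.002, 0.0]
    -> [ 0.572 -0.126  0.016] [-180.    -0.     3.2]
```

>>> carry_out:
  commands:
    - [0.001, 0, 0.008, 0, 0.002, 0]
    - [0.001, 0, 0.016, 0, 0.002, 0]
    - [0.001, 0, 0.024, 0, 0.002, 0]
    - [0.001, 0, 0.029, 0, 0.002, 0]
    - [0.001, 0, 0.033, 0, 0.002, 0]

```text
time: 55.1
tool_pos: [0.5712, -0.1256, 0.0153]
ee_rot: [-3.14, 0.002, 0.056]
wrist_force: [-6.4, 2.2, 16.9]
width: 0.0625
finger_force: 30.0
```

>>> carry_out:
  commands:
    - [0, 0, 0, 0, 0, 0]
    - [0, 0, 0, 0, 0, 0]
    - [0, 0, 0, 0, 0, 0]
    - [0, 0, 0, 0, 0, 0]
    - [0, 0, 0, 0, 0, 0]

```text
time: 55.6
tool_pos: [0.5719, -0.1259, 0.0156]
ee_rot: [-3.141, -0.0, 0.056]
wrist_force: [-0.0, 0.2, -1.0]
width: 0.0629
finger_force: 30.0
```

>>> carry_out:
  commands:
    - [0, 0, 0, 0, 0, 0]
    - [0, 0, 0, 0, 0, 0]
    - [0, 0, 0, 0, 0, 0]
    - [0, 0, 0, 0, 0, 0]
    - [0, 0, 0, 0, 0, 0]
  jaw: 0.95

```text
time: 56.1
tool_pos: [0.5719, -0.1259, 0.0156]
ee_rot: [-3.141, -0.0, 0.056]
wrist_force: [-0.2, 0.2, 0.1]
width: 0.0891
finger_force: 0.0
```

>>> carry_out:
  commands:
    - [0, 0, -0.02, 0, 0, 0]
    - [0, 0, -0.06, 0, 0, 0]
    - [0, 0, -0.11, 0, 0, 0]
    - [0, 0, -0.16, 0, 0, 0]
    - [0, 0, -0.2, 0, 0, 0]

```text
time: 56.6
tool_pos: [0.5722, -0.1261, 0.2192]
ee_rot: [3.141, -0.003, 0.056]
wrist_force: [0.3, -0.4, 0.2]
width: 0.0893
finger_force: 0.0
```

>>> carry_out:
  commands:
    - [0, 0, -0.05, 0, 0, 0]
    - [0, 0, -0.1, 0, 0, 0]
    - [0, 0, -0.13, 0, 0, 0]
    - [0, 0, -0.13, 0, 0, 0]
    - [0, 0, -0.13, 0, 0, 0]

```text
time: 57.1
tool_pos: [0.572, -0.1261, 0.3458]
ee_rot: [-3.141, -0.001, 0.056]
wrist_force: [0.0, 0.5, -0.8]
width: 0.0894
finger_force: 0.0
```

```bash
cat >> cov.py <<'E'
def scr(n):
    s=snapshot(n); P=cloud(s).reshape(-1,3); P=P[np.isfinite(P[:,0])]
    m=(P[:,0]>.46)&(P[:,0]<.68)&(np.abs(P[:,1]+.02)<.08)&(P[:,2]>.12)&(P[:,2]<.262)
    Q=P[m]; best=0; rng=np.random.default_rng(0)
    for i in range(400):
        a=Q[rng.choice(len(Q),3,False)]; v=np.cross(a[1]-a[0],a[2]-a[0]); v/=np.linalg.norm(v)+1e-12; k=np.abs((Q-a[0])@v)<.002
        if k.sum()>best: best=k.sum(); kk=k
    Q=Q[kk]; v=np.linalg.svd(Q-Q.mean(0),full_matrices=False)[2][2]; v*=np.sign(-v[0])
    print(n,"swivel",(np.degrees(phi)-np.degrees(np.arctan2(-v[1],-v[0]))).round(2),"tilt",np.degrees(np.arcsin(v[2])).round(2),len(Q))
def cov_at(n,y):
    s=snapshot(n); Q=cloud(s).reshape(-1,3); Q=Q[np.isfinite(Q[:,0])]; F=Ro.from_euler('z',-phi).apply(Q-FC)
    T=F[(np.abs(F[:,0])<.08)&(np.abs(F[:,1]-y)<.05)&(F[:,2]>.028)&(F[:,2]<.045)]
    if len(T)<100: print(n,y,'few');return
    i=(np.abs(T[:,0])<.05)&(np.abs(T[:,1]-y)<.02); q=np.linalg.lstsq(np.c_[T[i][:,:2]-[0,y],np.ones(i.sum())],T[i][:,2],rcond=None)[0]
    print(n,"foot frame",rect(T[:,:2]),"slope",np.degrees(q[:2]).round(2),"z",q[2].round(4))
E
python3 -c "
from cov import *
print(cur()[0])
for n in ('scene','side'): scr(n); cov_at(n,.1305); cov_at(n,-.1305)
cov_at('wrist',-.1305)
g=screen(30,6.1,0.02,.153);pre=screen(30,6.1,.02,.26); show([[pre]])
"
```

```text
[ 0.57202199 -0.12612498  0.34581025]
scene swivel 30.07 tilt 6.09 1167
scene foot frame ((0.0047490596771240234, 0.14766745269298553), (0.13105134665966034, 0.06533756852149963), 0.22191105782985687) slope [-0.18  0.42] z 0.034
scene foot frame ((0.0026479214429855347, -0.12883880734443665), (0.06557522714138031, 0.13023990392684937), 89.22926330566406) slope [0.12 0.19] z 0.0341
side swivel 30.21 tilt 6.12 1869
side foot frame ((0.0018661059439182281, 0.14809063076972961), (0.06467879563570023, 0.12488778680562973), 89.98873138427734) slope [0.05 0.55] z 0.035
side foot frame ((-0.02174181304872036, -0.1284806728363037), (0.06907931715250015, 0.08035365492105484), 89.24488830566406) slope [-0.17 -0.16] z 0.0346
wrist foot frame ((-0.0005408003926277161, -0.13102900981903076), (0.06303023546934128, 0.12474474310874939), 89.5529556274414) slope [-0.05  0.  ] z 0.0345
0 [-0.007, -0.134, -0.009, 0.094, -0.054, -1.046]
    -> [0.557 0.007 0.353] [-173.9   -0.    63.2]
```

Cover 1 has been knocked about 17 mm outward (foot-frame y 0.148). I regrasp and refit it.

```bash
python3 -c "
from cov import *
R=down(np.degrees(phi)); show([[(np.array([.52,.02,.37]),R)],[(foot(-.038,.148,.33),R)],[(foot(-.038,.148,.18),R)]])
"
```

```text
0 [-0.043, -0.149, -0.026, -0.002, 0.003, 0.001]
    -> [0.52 0.02 0.37] [180.   -0.    3.2]
1 [-0.036, -0.13, 0.04, 0.0, 0.0, 0.0]
    -> [0.477 0.148 0.33 ] [180.   -0.    3.2]
2 [0.0, 0.0, 0.15, 0.0, 0.0, 0.0]
    -> [0.477 0.148 0.18 ] [180.   -0.    3.2]
```

>>> carry_out:
  commands:
    - [-0.043, -0.149, -0.026, -0.002, 0.003, 0.001]
    - [-0.043, -0.149, -0.026, -0.002, 0.003, 0.001]
    - [-0.043, -0.149, -0.026, -0.002, 0.003, 0.001]
    - [-0.043, -0.149, -0.026, -0.002, 0.003, 0.001]
    - [-0.043, -0.149, -0.026, -0.002, 0.003, 0.001]
  jaw: 1

```text
time: 57.95
tool_pos: [0.5202, 0.0215, 0.3724]
ee_rot: [3.14, -0.005, 0.058]
wrist_force: [-0.5, -1.1, -0.5]
width: 0.0937
finger_force: 0.0
```

>>> carry_out:
  commands:
    - [-0.036, -0.13, 0.04, 0, 0, 0]
    - [-0.036, -0.13, 0.04, 0, 0, 0]
    - [-0.036, -0.13, 0.04, 0, 0, 0]
    - [-0.036, -0.13, 0.04, 0, 0, 0]
    - [-0.036, -0.13, 0.04, 0, 0, 0]

```text
time: 58.45
tool_pos: [0.478, 0.1472, 0.3302]
ee_rot: [3.139, -0.001, 0.055]
wrist_force: [-0.4, 0.1, -0.5]
width: 0.0943
finger_force: 0.0
```

>>> carry_out:
  commands:
    - [0, 0, 0.05, 0, 0, 0]
    - [0, 0, 0.1, 0, 0, 0]
    - [0, 0, 0.15, 0, 0, 0]
    - [0, 0, 0.15, 0, 0, 0]
    - [0, 0, 0.15, 0, 0, 0]

```text
time: 58.95
tool_pos: [0.4787, 0.1462, 0.1815]
ee_rot: [3.139, -0.002, 0.052]
wrist_force: [0.3, 0.5, 0.6]
width: 0.0941
finger_force: 0.0
```

>>> carry_out:
  commands:
    - [0, 0, 0, 0, 0, 0]
    - [0, 0, 0, 0, 0, 0]
    - [0, 0, 0, 0, 0, 0]
    - [0, 0, 0, 0, 0, 0]
    - [0, 0, 0, 0, 0, 0]

```text
time: 59.45
tool_pos: [0.4785, 0.148, 0.1823]
ee_rot: [3.14, -0.005, 0.055]
wrist_force: [0.6, 0.9, 0.1]
width: 0.0941
finger_force: 0.0
```

```bash
python3 -c "
from cov import *
c=cur();print(c[0]); cov_at('wrist',.148); cov_at('side',.148); covers('wrist')
R=down(np.degrees(phi)); show([[(foot(-.028,.148,.07),R)],[(foot(-.028,.148,.014),R)]])
"
```

```text
[0.47852312 0.14804017 0.18230208]
wrist foot frame ((0.0010989196598529816, 0.14678961038589478), (0.06311024725437164, 0.1234745979309082), 89.98114013671875) slope [-0.04 -0.15] z 0.0344
side foot frame ((0.0019426234066486359, 0.1484929323196411), (0.1262023001909256, 0.06837133318185806), 0.13893403112888336) slope [0.04 0.36] z 0.0351
wrist [0.5163 0.1488] [0.1241 0.0633] long axis 3.1 9675 0.0344
0 [0.009, 0.0, 0.111, 0.001, -0.003, 0.0]
    -> [0.487 0.148 0.07 ] [180.   -0.    3.2]
1 [0.0, 0.0, 0.056, 0.0, 0.0, 0.0]
    -> [0.487 0.148 0.014] [180.   -0.    3.2]
```

>>> carry_out:
  commands:
    - [0.009, 0, 0.04, 0.001, -0.003, 0]
    - [0.009, 0, 0.08, 0.001, -0.003, 0]
    - [0.009, 0, 0.111, 0.001, -0.003, 0]
    - [0.009, 0, 0.111, 0.001, -0.003, 0]
    - [0.009, 0, 0.111, 0.001, -0.003, 0]

```text
time: 60.1
tool_pos: [0.4873, 0.1482, 0.0706]
ee_rot: [3.141, 0.001, 0.055]
wrist_force: [-0.0, -0.3, 0.2]
width: 0.094
finger_force: 0.0
```

>>> carry_out:
  commands:
    - [0, 0, 0.02, 0, 0, 0]
    - [0, 0, 0.035, 0, 0, 0]
    - [0, 0, 0.045, 0, 0, 0]
    - [0, 0, 0.051, 0, 0, 0]
    - [0, 0, 0.051, 0, 0, 0]

```text
time: 60.6
tool_pos: [0.4877, 0.1482, 0.0198]
ee_rot: [3.141, -0.001, 0.055]
wrist_force: [-1.0, 0.1, 0.8]
width: 0.094
finger_force: 0.0
```

>>> carry_out:
  commands:
    - [0, 0, 0, 0, 0, 0]
    - [0, 0, 0, 0, 0, 0]
    - [0, 0, 0, 0, 0, 0]
    - [0, 0, 0, 0, 0, 0]
    - [0, 0, 0, 0, 0, 0]
  jaw: 0.3

```text
time: 61.1
tool_pos: [0.4876, 0.1481, 0.0197]
ee_rot: [3.141, -0.0, 0.055]
wrist_force: [-0.5, -0.2, 1.6]
width: 0.0622
finger_force: 30.0
```

>>> carry_out:
  commands:
    - [0, 0, 0, 0, 0, 0]
    - [0, 0, -0.01, 0, 0, 0]
    - [0, 0, -0.025, 0, 0, 0]
    - [0, 0, -0.04, 0, 0, 0]
    - [0, 0, -0.04, 0, 0, 0]

```text
time: 61.6
tool_pos: [0.4891, 0.1486, 0.062]
ee_rot: [-3.141, -0.005, 0.055]
wrist_force: [0.4, -0.0, -0.7]
width: 0.0627
finger_force: 30.0
```

```bash
python3 -c "
from cov import *
held(); R=down(np.degrees(phi)); show([[(foot(-.028,.1305,.055),R)],[(foot(-.028,.1305,.018),R)]])
"
```

```text
tcp [0.4891 0.1486 0.062 ] [-179.98   -0.28    3.16] held ((0.032887041568756104, 0.0004217289388179779), (0.11659954488277435, 0.06342437863349915), 0.16197443008422852) xrange -0.025443632781537995 0.09116677472591647 z -0.014560053163769862 slopes [0.1666794  0.02867846] 32841
0 [-0.001, 0.017, 0.006, 0.0, -0.002, -0.001]
    -> [0.488 0.131 0.055] [180.   -0.    3.2]
1 [0.0, 0.0, 0.037, 0.0, 0.0, 0.0]
    -> [0.488 0.131 0.018] [180.   -0.    3.2]
```

>>> carry_out:
  commands:
    - [-0.001, 0.006, 0, 0, 0, 0]
    - [-0.001, 0.012, 0, 0, -0.002, 0]
    - [-0.001, 0.017, 0.006, 0, -0.002, 0]
    - [-0.001, 0.017, 0.006, 0, -0.002, 0]
    - [-0.001, 0.017, 0.006, 0, -0.002, 0]

```text
time: 62.15
tool_pos: [0.4868, 0.1308, 0.0526]
ee_rot: [3.141, 0.004, 0.054]
wrist_force: [-0.3, -0.2, -1.3]
width: 0.0629
finger_force: 30.0
```

>>> carry_out:
  commands:
    - [0, 0, 0.01, 0, 0, 0]
    - [0, 0, 0.02, 0, 0, 0]
    - [0, 0, 0.028, 0, 0, 0]
    - [0, 0, 0.032, 0, 0, 0]
    - [0, 0, 0.035, 0, 0, 0]

```text
time: 62.65
tool_pos: [0.4862, 0.1311, 0.0196]
ee_rot: [3.141, 0.005, 0.055]
wrist_force: [-10.5, -2.4, 22.1]
width: 0.0631
finger_force: 30.0
```

>>> carry_out:
  commands:
    - [0, 0, 0, 0, 0, 0]
    - [0, 0, 0, 0, 0, 0]
    - [0, 0, 0, 0, 0, 0]
    - [0, 0, 0, 0, 0, 0]
    - [0, 0, 0, 0, 0, 0]

```text
time: 63.15
tool_pos: [0.4869, 0.1312, 0.0197]
ee_rot: [3.141, 0.003, 0.055]
wrist_force: [-4.9, -0.7, 5.3]
width: 0.0626
finger_force: 30.0
```

>>> carry_out:
  commands:
    - [0, 0, 0, 0, 0, 0]
    - [0, 0, 0, 0, 0, 0]
    - [0, 0, 0, 0, 0, 0]
    - [0, 0, 0, 0, 0, 0]
    - [0, 0, 0, 0, 0, 0]
  jaw: 0.95

```text
time: 63.65
tool_pos: [0.4872, 0.1311, 0.0182]
ee_rot: [3.141, 0.002, 0.055]
wrist_force: [-0.3, 0.3, 0.5]
width: 0.0892
finger_force: 0.0
```

>>> carry_out:
  commands:
    - [0, 0, -0.02, 0, 0, 0]
    - [0, 0, -0.06, 0, 0, 0]
    - [0, 0, -0.11, 0, 0, 0]
    - [0, 0, -0.16, 0, 0, 0]
    - [0, 0, -0.2, 0, 0, 0]

```text
time: 64.15
tool_pos: [0.4881, 0.1313, 0.2217]
ee_rot: [3.141, -0.001, 0.055]
wrist_force: [0.5, 0.3, 0.2]
width: 0.0895
finger_force: 0.0
```

>>> carry_out:
  commands:
    - [0, 0, -0.05, 0, 0, 0]
    - [0, 0, -0.1, 0, 0, 0]
    - [0, 0, -0.13, 0, 0, 0]
    - [0, 0, -0.13, 0, 0, 0]
    - [0, 0, -0.13, 0, 0, 0]

```text
time: 64.65
tool_pos: [0.4881, 0.1314, 0.3484]
ee_rot: [3.141, 0.001, 0.055]
wrist_force: [0.5, -0.3, -1.4]
width: 0.0894
finger_force: 0.0
```

```bash
python3 -c "
from cov import *
print(cur()[0]); cov_at('wrist',.1305); cov_at('side',.1305); cov_at('scene',-.1305); scr('scene')
pre=screen(30,6.1,0,.25); show([[(np.array([.52,.07,.36]),down(33))],[pre],[screen(30,6.1,0,.153)]])
"
```

```text
[0.48814378 0.13136702 0.34838449]
wrist foot frame ((-0.0008986108005046844, 0.1300685703754425), (0.06299658119678497, 0.12405315786600113), 89.91202545166016) slope [-0.08 -0.08] z 0.0344
side foot frame ((0.0005485936999320984, 0.1322546899318695), (0.12615102529525757, 0.06886524707078934), 0.5341523289680481) slope [-0.11  0.21] z 0.0351
scene foot frame ((0.002013273537158966, -0.12892811000347137), (0.06560047715902328, 0.12971211969852448), 89.99071502685547) slope [-0.1   0.47] z 0.0341
scene swivel 29.15 tilt 5.87 1092
0 [0.029, 0.063, -0.014, -0.001, 0.007, -0.521]
    -> [0.52 0.07 0.36] [180.  -0.  33.]
1 [-0.02, 0.082, 0.016, 0.104, -0.028, -0.526]
    -> [ 0.548 -0.01   0.344] [-173.9   -0.    63.2]
2 [0.0, 0.0, 0.097, 0.0, 0.0, 0.0]
    -> [ 0.539 -0.005  0.247] [-173.9   -0.    63.2]
```

>>> carry_out:
  commands:
    - [0.029, 0.063, -0.014, -0.001, 0.007, -0.521]
    - [0.029, 0.063, -0.014, -0.001, 0.007, -0.521]
    - [0.029, 0.063, -0.014, -0.001, 0.007, -0.521]
    - [0.029, 0.063, -0.014, -0.001, 0.007, -0.521]
    - [0.029, 0.063, -0.014, -0.001, 0.007, -0.521]
  jaw: 0.6

```text
time: 65.35
tool_pos: [0.5201, 0.0697, 0.3607]
ee_rot: [3.141, -0.002, 0.575]
wrist_force: [0.4, -0.7, 0.0]
width: 0.0568
finger_force: 0.0
```

>>> carry_out:
  commands:
    - [-0.02, 0.082, 0.016, 0.104, -0.028, -0.526]
    - [-0.02, 0.082, 0.016, 0.104, -0.028, -0.526]
    - [-0.02, 0.082, 0.016, 0.104, -0.028, -0.526]
    - [-0.02, 0.082, 0.016, 0.104, -0.028, -0.526]
    - [-0.02, 0.082, 0.016, 0.104, -0.028, -0.526]

```text
time: 65.85
tool_pos: [0.5485, -0.01, 0.3445]
ee_rot: [-3.036, -0.001, 1.1]
wrist_force: [-0.5, 0.5, 0.5]
width: 0.0563
finger_force: 0.0
```

>>> carry_out:
  commands:
    - [0, 0, 0, 0, 0, 0]
    - [0, 0, 0, 0, 0, 0]
    - [0, 0, 0, 0, 0, 0]
    - [0, 0, 0, 0, 0, 0]
    - [0, 0, 0, 0, 0, 0]

```text
time: 66.35
tool_pos: [0.5482, -0.0094, 0.3467]
ee_rot: [-3.04, -0.003, 1.102]
wrist_force: [0.4, 0.1, -0.3]
width: 0.0562
finger_force: 0.0
```

```bash
python3 -c "
from cov import *
s=snapshot('wrist'); X=cloud(s).reshape(-1,3); X=X[np.isfinite(X[:,0])]
m=(np.abs(X[:,0]-.53)<.08)&(np.abs(X[:,1])<.09)&(X[:,2]>.264)&(X[:,2]<.285); print(rect(X[m][:,:2]),screen(30,6.1,0,.177)[0])
show([[screen(30,6.1,0,.153)]])
"
```

```text
((0.538970947265625, -0.007966533303260803), (0.0992729589343071, 0.008767582476139069), 63.21057891845703) [ 0.54038544 -0.00628632  0.27099782]
0 [-0.001, -0.001, 0.1, 0.004, -0.003, 0.0]
    -> [ 0.538 -0.005  0.247] [-173.9    0.    63.2]
```

>>> carry_out:
  commands:
    - [0, 0, 0.04, 0.004, -0.003, 0]
    - [-0.001, -0.001, 0.08, 0.004, -0.003, 0]
    - [-0.001, -0.001, 0.1, 0.004, -0.003, 0]
    - [-0.001, -0.001, 0.1, 0.004, -0.003, 0]
    - [-0.001, -0.001, 0.1, 0.004, -0.003, 0]

```text
time: 66.9
tool_pos: [0.5381, -0.0052, 0.2477]
ee_rot: [-3.036, 0.0, 1.103]
wrist_force: [0.6, -0.5, -0.2]
width: 0.0563
finger_force: 0.0
```

>>> carry_out:
  commands:
    - [0, 0, 0, 0, 0, 0]
    - [0, 0, 0, 0, 0, 0]
    - [0, 0, 0, 0, 0, 0]
    - [0, 0, 0, 0, 0, 0]
    - [0, 0, 0, 0, 0, 0]
  jaw: 0

```text
time: 67.4
tool_pos: [0.5381, -0.0053, 0.2474]
ee_rot: [-3.036, 0.0, 1.103]
wrist_force: [0.2, -0.4, -1.1]
width: 0.0199
finger_force: 0.0
```

>>> carry_out:
  commands:
    - [0, 0, 0, 0, 0, 0]
    - [0, 0, 0, 0, 0, 0]
    - [0, 0, 0, 0, 0, 0]
    - [0, 0, 0, 0, 0, 0]
    - [0, 0, 0, 0, 0, 0]

```text
time: 67.9
tool_pos: [0.5378, -0.0051, 0.2471]
ee_rot: [-3.035, 0.0, 1.103]
wrist_force: [-0.9, 0.4, 1.2]
width: 0.0086
finger_force: 30.0
```

```bash
python3 -c "
from cov import *
o=get_obs(); c=cur(); print(c[0],c[1].as_euler('xyz',degrees=True),o['width'],o['finger_force'])
t0=np.degrees(np.arctan2(np.hypot(*c[1].apply([0,0,-1])[:2]),c[1].apply([0,0,-1])[2])); print('tilt',t0)
a=phi-np.radians(30); w=np.array([-np.sin(a),np.cos(a),0]); tot=30-6.1
def rot(d):
    q=Ro.from_rotvec(w*np.radians(d)); return H+q.apply(c[0]-H), q*c[1]
print(rot(tot)[0],rot(tot)[1].as_euler('xyz',degrees=True))
P=[rot(tot*k/10) for k in range(1,11)]; show([P[:5],P[5:]])
"
```

```text
[ 0.53779612 -0.0051102   0.24706641] [-1.73874113e+02  1.42934464e-02  6.31919419e+01] 0.008599418329349361 29.99970406293869
tilt 6.1259037450064175
[ 0.59155534 -0.03228959  0.2275583 ] [-1.49974113e+02  8.19556462e-03  6.31967015e+01]
0 [0.0, 0.006, 0.0, 0.042, 0.0, 0.0]; [0.0, 0.013, 0.001, 0.083, 0.0, 0.0]; [0.0, 0.019, 0.001, 0.125, 0.0, 0.0]; [0.0, 0.025, 0.002, 0.167, 0.0, 0.0]; [0.0, 0.032, 0.003, 0.209, 0.0, 0.0]
    -> [ 0.566 -0.019  0.241] [-161.9    0.    63.2]
1 [0.0, 0.006, 0.0, 0.041, 0.0, 0.0]; [0.0, 0.012, 0.001, 0.083, 0.0, 0.0]; [0.0, 0.019, 0.001, 0.125, 0.0, 0.0]; [0.0, 0.025, 0.002, 0.166, 0.0, 0.0]; [0.0, 0.031, 0.004, 0.208, 0.0, 0.0]
    -> [ 0.591 -0.032  0.227] [-150.     0.    63.2]
```

>>> carry_out:
  commands:
    - [0, 0.006, 0, 0.042, 0, 0]
    - [0, 0.013, 0.001, 0.083, 0, 0]
    - [0, 0.019, 0.001, 0.125, 0, 0]
    - [0, 0.025, 0.002, 0.167, 0, 0]
    - [0, 0.032, 0.003, 0.209, 0, 0]

```text
time: 68.4
tool_pos: [0.5659, -0.0193, 0.2403]
ee_rot: [-2.823, 0.0, 1.103]
wrist_force: [-2.2, 0.6, -1.1]
width: 0.0088
finger_force: 30.0
```

>>> carry_out:
  commands:
    - [0, 0.006, 0, 0.041, 0, 0]
    - [0, 0.012, 0.001, 0.083, 0, 0]
    - [0, 0.019, 0.001, 0.125, 0, 0]
    - [0, 0.025, 0.002, 0.166, 0, 0]
    - [0, 0.031, 0.004, 0.208, 0, 0]

```text
time: 68.9
tool_pos: [0.5915, -0.0322, 0.2274]
ee_rot: [-2.616, 0.0, 1.103]
wrist_force: [1.2, 0.8, 2.9]
width: 0.0089
finger_force: 30.0
```

>>> carry_out:
  commands:
    - [0, 0, 0, 0, 0, 0]
    - [0, 0, 0, 0, 0, 0]
    - [0, 0, 0, 0, 0, 0]
    - [0, 0, 0, 0, 0, 0]
    - [0, 0, 0, 0, 0, 0]

```text
time: 69.4
tool_pos: [0.5914, -0.0322, 0.2271]
ee_rot: [-2.619, 0.0, 1.103]
wrist_force: [1.7, -0.8, 0.5]
width: 0.0088
finger_force: 30.0
```

```bash
python3 -c "
from cov import *
o=get_obs(); c=cur(); print(c[0],c[1].as_euler('xyz',degrees=True),o['width'],o['wrist_force']); scr('scene'); scr('side')"
```

```text
[ 0.59137074 -0.03219256  0.22712712] [-1.50067025e+02  2.21935902e-02  6.31787358e+01] 0.008771960338073231 [ 1.67502401 -0.76420983  0.49181493]
scene swivel 30.24 tilt 30.2 382
side swivel 30.39 tilt 30.41 1860
```

Swivel and tilt both read 30°. Release and retreat along the slab.

>>> carry_out:
  commands:
    - [0, 0, 0, 0, 0, 0]
    - [0, 0, 0, 0, 0, 0]
    - [0, 0, 0, 0, 0, 0]
    - [0, 0, 0, 0, 0, 0]
    - [0, 0, 0, 0, 0, 0]
  jaw: 0.4

```text
time: 70.0
tool_pos: [0.5912, -0.0321, 0.2273]
ee_rot: [-2.618, 0.0, 1.103]
wrist_force: [-1.1, -0.0, 0.0]
width: 0.0372
finger_force: 0.0
```

>>> carry_out:
  commands:
    - [0, 0, -0.03, 0, 0, 0]
    - [0, 0, -0.06, 0, 0, 0]
    - [0, 0, -0.09, 0, 0, 0]
    - [0, 0, -0.1, 0, 0, 0]
    - [0, 0, -0.1, 0, 0, 0]

```text
time: 70.5
tool_pos: [0.6368, -0.0552, 0.3148]
ee_rot: [-2.622, -0.001, 1.103]
wrist_force: [-0.0, 0.5, -0.3]
width: 0.0375
finger_force: 0.0
```

>>> carry_out:
  commands:
    - [0, -0.02, -0.04, -0.1, 0, 0]
    - [0, -0.05, -0.06, -0.2, 0, 0]
    - [0, -0.1, -0.06, -0.3, 0, 0]
    - [0, -0.15, -0.06, -0.4, 0, 0]
    - [0, -0.2, -0.06, -0.5, 0, 0]

```text
time: 71.0
tool_pos: [0.5063, 0.0103, 0.4654]
ee_rot: [-3.121, 0.0, 1.103]
wrist_force: [0.2, 1.3, 0.4]
width: 0.0375
finger_force: 0.0
```

>>> carry_out:
  commands:
    - [0, 0, 0, 0, 0, 0]
    - [0, 0, 0, 0, 0, 0]
    - [0, 0, 0, 0, 0, 0]
    - [0, 0, 0, 0, 0, 0]
    - [0, 0, 0, 0, 0, 0]

```text
time: 71.5
tool_pos: [0.5104, 0.0089, 0.462]
ee_rot: [-3.112, 0.003, 1.102]
wrist_force: [-0.1, -0.4, -0.1]
width: 0.0374
finger_force: 0.0
```

```bash
python3 -c "
from cov import *
print(cur()[0])
for n in ('scene','side'): scr(n); cov_at(n,.1305); cov_at(n,-.1305)
s=snapshot('side'); Q=cloud(s).reshape(-1,3); Q=Q[np.isfinite(Q[:,0])]
m=(np.abs(Q[:,0]-.52)<.08)&(np.abs(Q[:,1]+.39)<.08)&(Q[:,2]>.1)&(Q[:,2]<.108); print('mallet',rect(Q[m][:,:2]))
cv2.imwrite('pics/scF.png',snapshot('scene')['img'][:,:,::-1])
"
```

```text
[0.51039937 0.00892736 0.46202707]
scene swivel 30.25 tilt 30.34 916
scene foot frame ((0.0025373995304107666, 0.1319025754928589), (0.06790055334568024, 0.13233183324337006), 89.60376739501953) slope [0.02 0.37] z 0.0343
scene foot frame ((0.0030253231525421143, -0.12855572998523712), (0.06614693999290466, 0.13287296891212463), 89.3202133178711) slope [-0.11 -0.86] z 0.0341
side swivel 29.99 tilt 30.77 1952
side foot frame ((0.0007042437791824341, 0.1327042281627655), (0.06832554191350937, 0.12696489691734314), 89.93289947509766) slope [0.15 0.51] z 0.035
side foot frame ((-0.017295874655246735, -0.12834352254867554), (0.08870792388916016, 0.07085489481687546), 1.2122031450271606) slope [0.31 0.1 ] z 0.0348
mallet ((0.5209118127822876, -0.38767072558403015), (0.05032426491379738, 0.05887091904878616), 21.346532821655273)
```

View pics/scF.png

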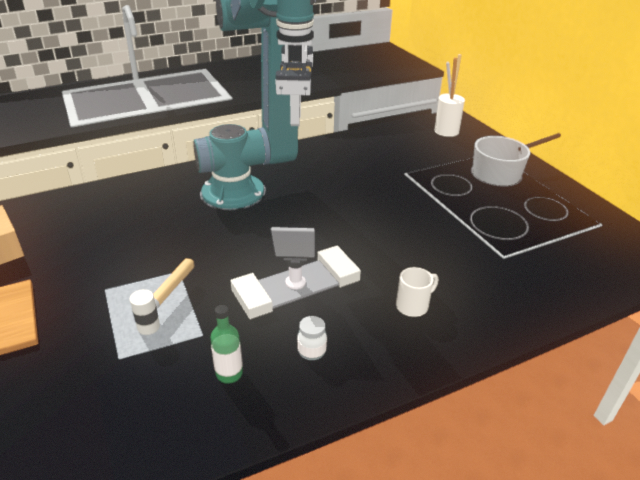

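The final picture shows both covers seated (px 250,294 and 340,266) and the screen turned and leaning (px 294,243). The mallet stands on the mat (px 145,310), and the mug, bottle and jar are undisturbed.

```bash
python3 -c "
from bench import *
print(close_job())"
```

```text
the job is handed in; nothing more can be done
None
```

I handed the job in at about 71 s: all four pins are home, the mallet is back on the mat, and both covers sit flat. Cover 1 was knocked aside mid-run and had to be refitted. The screen is turned 30° and leaning 30°, within about 1° by the cameras; the mug, bottle and jar look untouched, and no verdict was shown.

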